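# Make up a reagent kit and press its cover home

### The arm

A 7-joint arm with a two-finger parallel gripper is mounted at the origin on a cart in front of the work surface, level with it; the furniture and walls round the work are solid. World frame = base frame: x ahead of the robot, y to its left, z up, the work surface at z = 0. Lengths are in m, angles in rad, forces in N, time in s.
With the tool pointing down it reaches from about 0.4 to 0.85 m from the base axis. Payload 4.5 kg.
Tool frame: the origin (TCP) lies midway between the tips of the shut fingers; the grasp point (between the pads) lies 19 mm behind it; z points along the fingers, y is the direction in which the jaws open and shut (so a half turn about z gives the same grasp; the last joint's range is limited). The gripper opens to 88 mm and grips with 3 to 60 N. Pads are 18 mm wide; open, the fingers measure 123 mm over their backs; the gripper's body (75 mm by 187 mm) begins 45 mm behind the grasp point.
Start: joints at [-1.107, 0.689, -0.195, 1.565, 0.157, 0.902, -0.215], TCP at [0.26, 0.568, 0.239] pointing down, gripper open.
Joint ranges: [-3.01, 3.01], [-0.46, 2.08], [-1.47, 1.51], [0.13, 2.56], [-1, 4.14], [0.04, 2.09], [-2.66, 2.66]. Speed limits (rad/s): [2.57, 2.57, 3.14, 3.14, 3.14, 3.14, 3.14].

### API

Orientations are given as a unit quaternion [x, y, z, w].
In Python, from plant import get_state, snapshot, finish_job, find_in gives the robot as it stands.
- The arm moves only by the shell command python3 -m creep 'ROWS' [OPENING] [FORCE]. ROWS is JSON, one flat list of numbers, 6 for each row, row after row: the shift along the tool's x, y, z in mm, then the turn, a rotation vector about the tool's x, y, z in degrees. In form: [tx, ty, tz, wx, wy, wz, tx, ty, tz, wx, wy, wz, ...]. A call has 1 to 5 rows; each row shifts and turns the pose as measured when the row begins, along the tool's axes as they then stand; what a row does not reach is not made up. A row lasts 1/12 s, in which the tool goes at most 41.7 mm and 7.16 degrees, less where a joint would pass 70% of its speed; a pose out of reach is approached as far as the arm can. A call is refused whole if a number of a shift passes 41.7 or a number of a turn 7.16, either way. A call with a gripper value outside its range is refused whole. OPENING is the finger opening in mm, from 0 to 88.1, set as the call begins (- or left out, the last holds). The fingers move at their own pace and stop on an object; FORCE is the grip in N (left out, the last holds). Time passes only in rows, so rows that do not move let the fingers close. It gives the time, the measured TCP pose, the force and the opening at its end, in the units of the state.
- get_state(): the state, without advancing time (a new reading comes with each control period).
- snapshot(name): name is "scene" or "top" or "wrist"; returns a dict with "color" (480x640x3 uint8, red, green, blue), "intrinsics" (3x3 intrinsics, pixels), "dist_coeffs" ([k1, k2, p1, p2, k3] as OpenCV has them; the pictures are not rectified), "extrinsics" (4x4, takes a point from world to camera coordinates). Camera axes: x right, y down, z forward; pixel columns grow to the right and rows downward; lengths in m; the calibration is good to about 2 mm. A picture is of the moment at which its call begins. There is no depth.
- finish_job(): hands the job in, once; it reports no verdict.
Trained networks look in the newest picture that a camera, given by its name, has taken for a name from the list of things; names that differ only in an ending like _2 or _b are one class to them, and where a whole thing is asked for, a point or a joint stands for the part that bears it (a point fixed in the world has none). Each returns a list of dicts, best first, with "score" (0 to 1); they miss things now and then, are a little off and sometimes report something else, mostly with a low value. They report only what shows in the picture. A call takes as long as a camera call. They do not tell look-alikes from the thing itself.
- find_in(thing, camera): "xy" ([column, row] in pixels, amid what is visible of it).
The state is a dict: "clock": time; "q": joint angles; "qd": joint speeds; "joint_torque": joint torques, N m; "tool_pos": TCP position; "eef_rot": TCP orientation; "contact_force": force on the tool from outside, world axes, zero at the start; "moment": the same for the moment, N m; "opening": opening from 0.0 (shut) to 1.0 (fully open).
Only numpy, scipy, OpenCV 4.12 (cv2) and the standard library are available. Lean on these libraries where they do the work, as an engineer would, in place of code of your own. Each camera call takes 0.05 s, during which the arm holds its last target.

### The job

Make up the reagent kit: the caddy's row of small holes must hold exactly one vial of each cap colour (white, black, blue). Leave the vials already in it where they are, add only the colours that are missing, leave duplicates standing where they are on the bench, and stand every loose rubber stopper in a large hole of its own. Then lay the flat blue cover, handle up, between the caddy's end walls and press it down until its stiff orange studs have sunk and the cover lies level and fully home on the ledges; keep all vials and the blue-capped bottle upright, without shifting the bottle.

Things in the scene. Friction and masses are not known exactly. Their poses are not given: they have to be found in the camera images.
- caddy: white caddy, 132 (x) x 214 (y) x 75 mm, fixed; origin under its centre. Grey insert, top 16 mm up, with three small holes at x = -34 mm and three large at x = +28 mm, each at y = -56, 0, +56 mm. End walls at y = +-88..107 mm: ledges for the cover 54 mm up, outside them rims and corner guides to 66 mm, flared to 75 mm; opening 122 x 204 mm at the ledges. Long sides 16 mm high
- stud_0 (a joint): round orange stud, 8 mm across, on a ledge of the caddy at x = -40, y = -95 mm: 0 = stands 8 mm above the ledge, 0.008 = flush with it. Moves down under about 3 N (more if pushed fast; 12 to 20 N for all four) and stays where it is left
- stud_1 (a joint): round orange stud, 8 mm across, on a ledge of the caddy at x = -40, y = 95 mm: 0 = stands 8 mm above the ledge, 0.008 = flush with it. Moves down under about 3 N (more if pushed fast; 12 to 20 N for all four) and stays where it is left
- stud_2 (a joint): round orange stud, 8 mm across, on a ledge of the caddy at x = 40, y = -95 mm: 0 = stands 8 mm above the ledge, 0.008 = flush with it. Moves down under about 3 N (more if pushed fast; 12 to 20 N for all four) and stays where it is left
- stud_3 (a joint): round orange stud, 8 mm across, on a ledge of the caddy at x = 40, y = 95 mm: 0 = stands 8 mm above the ledge, 0.008 = flush with it. Moves down under about 3 N (more if pushed fast; 12 to 20 N for all four) and stays where it is left
- small_hole_0 (a point): small square hole of the caddy, 31 x 31 mm, 12 mm deep, for a vial; the point is the centre of the hole's floor, 4 mm above the worktop; axes as the caddy's
- small_hole_1 (a point): small square hole of the caddy, 31 x 31 mm, 12 mm deep, for a vial; the point is the centre of the hole's floor, 4 mm above the worktop; axes as the caddy's
- small_hole_2 (a point): small square hole of the caddy, 31 x 31 mm, 12 mm deep, for a vial; the point is the centre of the hole's floor, 4 mm above the worktop; axes as the caddy's
- large_hole_0 (a point): large square hole of the caddy, 49 x 49 mm, 12 mm deep, for a stopper; the point is the centre of the hole's floor, 4 mm above the worktop; axes as the caddy's
- large_hole_1 (a point): large square hole of the caddy, 49 x 49 mm, 12 mm deep, for a stopper; the point is the centre of the hole's floor, 4 mm above the worktop; axes as the caddy's
- large_hole_2 (a point): large square hole of the caddy, 49 x 49 mm, 12 mm deep, for a stopper; the point is the centre of the hole's floor, 4 mm above the worktop; axes as the caddy's
- cover_seat (a point): point fixed in the caddy, midway between the ledges at ledge height (54 mm above the worktop): where the centre of the cover's underside lies when the cover is fully home; axes as the caddy's
- cover: flat blue cover plate, 113 (x) x 195 (y) x 5 mm, about 0.15 kg, origin at the centre of its underside, z up. In its middle a white bar handle 16 mm wide (x), 60 mm long (y), 24 mm high above the plate. Its long side goes along the caddy's y, either way round; 4.5 mm play on each side in the caddy
- cover_handle (a point): centre of the cover's bar handle, 17 mm above the cover's underside; axes as the cover's (grip across x, 16 mm)
- kit_white_mid (a point): vial with a white cap that already stands in a small hole of the caddy (22 mm diameter, 45 mm tall), or absent (None); point at its centre, half-way up
- kit_black_mid (a point): vial with a black cap that already stands in a small hole of the caddy (22 mm diameter, 45 mm tall), or absent (None); point at its centre, half-way up
- kit_blue_mid (a point): vial with a blue cap that already stands in a small hole of the caddy (22 mm diameter, 45 mm tall), or absent (None); point at its centre, half-way up
- vial_white_mid (a point): vial with a white cap standing on the worktop, 22 mm diameter, 45 mm tall; point at its centre, half-way up; z along the vial
- vial_black_mid (a point): vial with a black cap standing on the worktop, 22 mm diameter, 45 mm tall; point at its centre, half-way up; z along the vial
- vial_blue_mid (a point): vial with a blue cap standing on the worktop, 22 mm diameter, 45 mm tall; point at its centre, half-way up; z along the vial
- stopper_a_mid (a point): dark grey rubber stopper standing on the worktop, wide end up, 42 mm diameter at the top, tapering down, 28 mm tall, or absent (None); point at its centre, half-way up
- stopper_b_mid (a point): dark grey rubber stopper standing on the worktop, wide end up, 42 mm diameter at the top, tapering down, 28 mm tall, or absent (None); point at its centre, half-way up
- stopper_c_mid (a point): dark grey rubber stopper standing on the worktop, wide end up, 42 mm diameter at the top, tapering down, 28 mm tall, or absent (None); point at its centre, half-way up
- reagent_bottle_mid (a point): white bottle with a blue cap, bystander, 33 mm diameter, 66 mm tall; point at its centre, half-way up
Mind the look-alikes: they are no part of the job. Leave any green or red look-alike of the part that bears vial_white_mid alone.

How it is judged:
At the end, for the whole second after the job is handed in: One upright vial of each cap colour within 12 mm of a small hole's centre, those present at first within 30 mm of their place; twins 150 mm apart; stoppers within 16 mm of large holes; cover within 8 mm of its seat, under 2 mm above the ledges, level to 0.02 rad, at rest; bottle upright ((((horizontal distance between vial_white_mid and small_hole_0 below 0.012 m or horizontal distance between vial_white_mid and small_hole_1 below 0.012 m or horizontal distance between vial_white_mid and small_hole_2 below 0.012 m) and height (world z) of vial_white_mid below 0.034 m and angle between vial_white_mid's own z axis and vertical below 0.2 rad) or ((horizontal distance between kit_white_mid and small_hole_0 below 0.012 m or horizontal distance between kit_white_mid and small_hole_1 below 0.012 m or horizontal distance between kit_white_mid and small_hole_2 below 0.012 m) and height (world z) of kit_white_mid below 0.034 m and angle between kit_white_mid's own z axis and vertical below 0.2 rad)) and horizontal distance between vial_white_mid and kit_white_mid above 0.15 m and angle between each of vial_white_mid, vial_black_mid, vial_blue_mid, stopper_a_mid, stopper_b_mid, stopper_c_mid, reagent_bottle_mid's own z axis and vertical below 0.2 rad and distance of each of kit_white_mid, kit_black_mid, kit_blue_mid from where it was at the start of the episode below 0.03 m and (((horizontal distance between vial_black_mid and small_hole_0 below 0.012 m or horizontal distance between vial_black_mid and small_hole_1 below 0.012 m or horizontal distance between vial_black_mid and small_hole_2 below 0.012 m) and height (world z) of vial_black_mid below 0.034 m and angle between vial_black_mid's own z axis and vertical below 0.2 rad) or ((horizontal distance between kit_black_mid and small_hole_0 below 0.012 m or horizontal distance between kit_black_mid and small_hole_1 below 0.012 m or horizontal distance between kit_black_mid and small_hole_2 below 0.012 m) and height (world z) of kit_black_mid below 0.034 m and angle between kit_black_mid's own z axis and vertical below 0.2 rad)) and horizontal distance between vial_black_mid and kit_black_mid above 0.15 m and (((horizontal distance between vial_blue_mid and small_hole_0 below 0.012 m or horizontal distance between vial_blue_mid and small_hole_1 below 0.012 m or horizontal distance between vial_blue_mid and small_hole_2 below 0.012 m) and height (world z) of vial_blue_mid below 0.034 m and angle between vial_blue_mid's own z axis and vertical below 0.2 rad) or ((horizontal distance between kit_blue_mid and small_hole_0 below 0.012 m or horizontal distance between kit_blue_mid and small_hole_1 below 0.012 m or horizontal distance between kit_blue_mid and small_hole_2 below 0.012 m) and height (world z) of kit_blue_mid below 0.034 m and angle between kit_blue_mid's own z axis and vertical below 0.2 rad)) and horizontal distance between vial_blue_mid and kit_blue_mid above 0.15 m and (horizontal distance between stopper_a_mid and large_hole_0 below 0.016 m or horizontal distance between stopper_a_mid and large_hole_1 below 0.016 m or horizontal distance between stopper_a_mid and large_hole_2 below 0.016 m) and height (world z) of each of stopper_a_mid, stopper_b_mid, stopper_c_mid below 0.026 m and (horizontal distance between stopper_b_mid and large_hole_0 below 0.016 m or horizontal distance between stopper_b_mid and large_hole_1 below 0.016 m or horizontal distance between stopper_b_mid and large_hole_2 below 0.016 m) and (horizontal distance between stopper_c_mid and large_hole_0 below 0.016 m or horizontal distance between stopper_c_mid and large_hole_1 below 0.016 m or horizontal distance between stopper_c_mid and large_hole_2 below 0.016 m) and horizontal distance between cover and cover_seat below 0.008 m and z of cover in the frame of cover_seat between -0.003 and 0.002 m and angle between cover's own z axis and vertical below 0.02 rad and angle between the y axis of cover and the y axis of cover_seat, either way round below 0.08 rad and linear speed of cover below 0.02 m/s); the robot touches nothing.
It fails at once if the blue-capped bystander bottle is knocked over or shifted by more than 60 mm (distance of reagent_bottle_mid from where it was at the start of the episode above 0.06 m or angle between reagent_bottle_mid's own z axis and vertical above 0.5 rad).
Of kit_white, kit_black, kit_blue only 1 to 1 are there at a start; the rules pass over those that are not, and their reading is None.
Of stopper_a, stopper_b, stopper_c only 2 to 3 are there at a start; the rules pass over those that are not, and their reading is None.
At some moment in a run one of stopper_a, stopper_b, stopper_c may be knocked a few centimetres aside while the robot is not near it.
It also fails if it takes over 208 s, if anything falls off the work surface, if the arm or the gripper's body presses on something with over 40 N, if the wrist force passes 120 N, or if a joint passes its speed limit or range.

## Working session

There is one attempt and no reset: what is moved stays moved. The work goes in short steps, Python scripts to look and compute and a shell command to move; the robot and the scene stay as the last step left them, time stands still between calls to the robot, and variables do not carry over. Pictures are saved under pics/ and viewed, and the job is handed in when it is done.

```bash
ls; mkdir -p pics
python3 - <<'E'
from plant import *
import cv2
s=get_state(); print(s)
for n in ("scene","top","wrist"):
    d=snapshot(n); cv2.imwrite(f"pics/{n}0.png",d["color"][:,:,::-1]); print(n,d["intrinsics"],d["dist_coeffs"],d["extrinsics"])
E
```

```text
pics
{'clock': 0.0, 'q': array([-1.10715984,  0.68998146, -0.19448007,  1.56636009,  0.15731466,
        0.90251369, -0.21510802]), 'qd': array([ 0.00068612,  0.00105091,  0.00028149, -0.00071589, -0.00015635,
       -0.00111034, -0.00110481]), 'joint_torque': array([ 1.07655669e-04, -5.27546203e+01, -1.26692399e+00, -1.53429937e+01,
       -5.26827865e-02,  6.49723137e-03,  1.51770973e-04]), 'tool_pos': array([0.26024909, 0.5675276 , 0.23790648]), 'eef_rot': array([ 2.13237521e-01,  9.76999941e-01, -9.28717255e-04, -1.14762609e-04]), 'contact_force': array([ 0.33570791, -0.9457463 ,  0.20055585]), 'moment': array([0.03643078, 0.01858791, 0.00477011]), 'opening': 0.9967099065782605}
scene [[510.37266863   0.         323.03963957]
 [  0.         510.37266863 235.45446877]
 [  0.           0.           1.        ]] [-0.00805239  0.          0.          0.          0.        ] [[ 0.77701327 -0.62944102 -0.00737441 -0.44518653]
 [-0.37693641 -0.45586266 -0.80629286  0.22789079]
 [ 0.50415208  0.62927994 -0.59147057  0.87097566]
 [ 0.          0.          0.          1.        ]]
top [[51
[... 153 characters left out ...]
        0.          0.        ] [[-2.23582610e-02 -9.99750011e-01  1.51428052e-04 -1.79060865e-02]
 [-9.85946489e-01  2.20244778e-02 -1.65603273e-01  5.31126680e-01]
 [ 1.65558538e-01 -3.85190114e-03 -9.86192442e-01  1.30538797e+00]
 [ 0.00000000e+00  0.00000000e+00  0.00000000e+00  1.00000000e+00]]
wrist [[362.98317227   0.         315.11468827]
 [  0.         362.98317227 237.967619  ]
 [  0.           0.           1.        ]] [-0.01867996  0.          0.          0.          0.        ] [[ 0.41642482  0.90916743 -0.00222371 -0.62347398]
 [ 0.86216456 -0.39411752  0.31834519 -0.04326551]
 [ 0.28855267 -0.13448404 -0.94797225  0.39206478]
 [ 0.          0.          0.          1.        ]]
```

View pics/scene0.png

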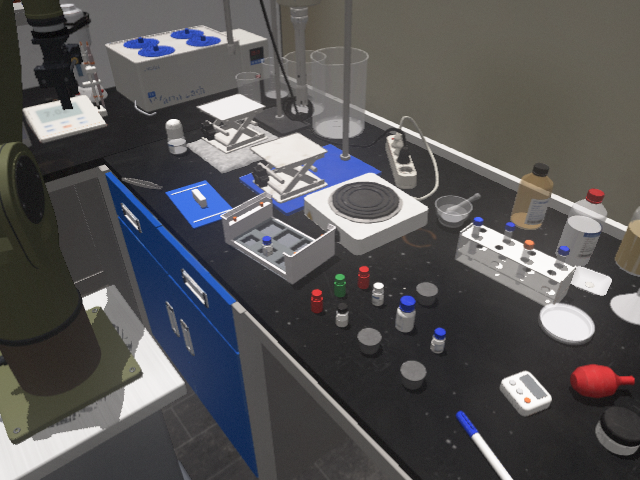

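View pics/top0.png

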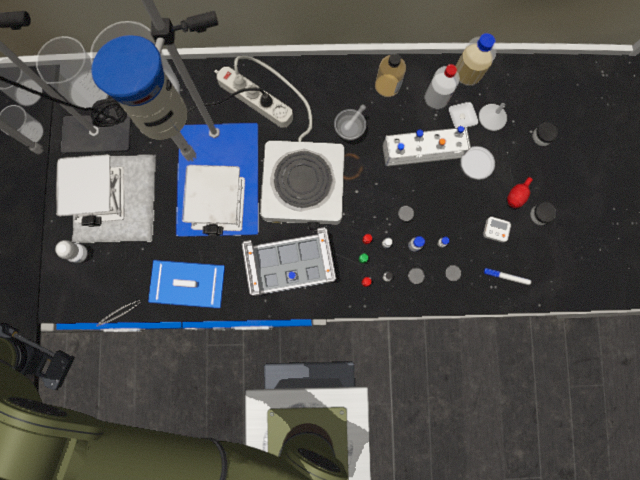

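View pics/wrist0.png

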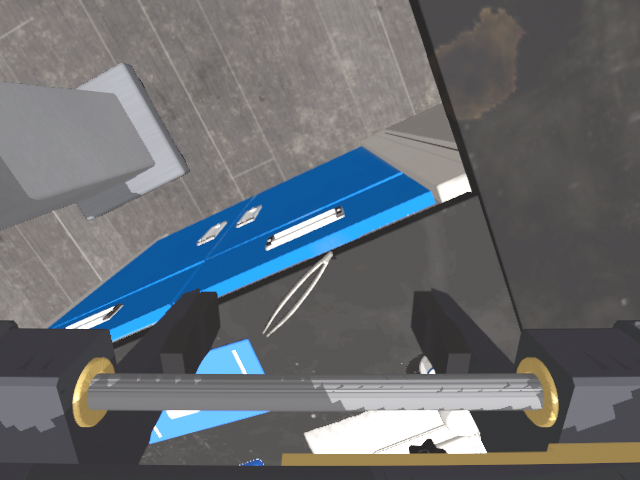

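```bash
cat > h.py <<'E'
from plant import *
import numpy as np, cv2
from scipy.spatial.transform import Rotation as R
def ray(d,xy):
    u=cv2.undistortPoints(np.array([[xy]],float),d["intrinsics"],np.array(d["dist_coeffs"]))[0,0]
    E=d["extrinsics"]; Rm=E[:3,:3]; return -Rm.T@E[:3,3], Rm.T@np.array([u[0],u[1],1])
def atz(d,xy,z):
    o,v=ray(d,xy); return o+v*(z-o[2])/v[2]
def proj(d,P):
    E=d["extrinsics"]; p,_=cv2.projectPoints(np.array(P,float).reshape(-1,3),cv2.Rodrigues(E[:3,:3])[0],E[:3,3],d["intrinsics"],np.array(d["dist_coeffs"])); return p[:,0]
def tri(rs):
    A=np.zeros((3,3));b=np.zeros(3)
    for o,v in rs:
        v=v/np.linalg.norm(v);M=np.eye(3)-np.outer(v,v);A+=M;b+=M@o
    return np.linalg.solve(A,b)
def go(p,yaw=None):
    """offset to world target p in tool axes mm; yaw=world angle of jaw (tool y) axis, tool down"""
    s=get_state(); r=R.from_quat(s["eef_rot"]); M=r.as_matrix()
    print("tcp",s["tool_pos"].round(4),"y-ang",np.degrees(np.arctan2(M[1,1],M[0,1])).round(2),"open",round(s["opening"]*88.1,1),"F",s["contact_force"].round(1),"t",round(s["clock"],2))
    d=r.inv().apply(np.array(p)-s["tool_pos"])*1000; print("shift mm",d.round(1))
    if yaw is not None:
        best=None
        for k in (0,np.pi):
            y=np.array([np.cos(yaw+k),np.sin(yaw+k),0]);z=np.array([0,0,-1.]);x=np.cross(y,z)
            rv=(r.inv()*R.from_matrix(np.c_[x,y,z])).as_rotvec(degrees=True)
            print(" rot deg",rv.round(1), "q7",s["q"][6].round(2))
def save(d,name,crop=None,k=1):
    c=d["color"][:,:,::-1]
    if crop: x0,y0,x1,y1=crop;c=c[y0:y1,x0:x1]
    cv2.imwrite("pics/"+name,cv2.resize(c,None,fx=k,fy=k,interpolation=cv2.INTER_CUBIC))
E
python3 - <<'E'
from h import *
dt=snapshot("top"); ds=snapshot("scene")
save(dt,"topz.png",(140,180,480,320),2.3); save(ds,"scz.png",(160,150,460,400),2.6)
for n,z in (("vial_white_mid",.0225),("vial_black_mid",.0225),("vial_blue_mid",.0225),("stopper_a_mid",.02),("reagent_bottle_mid",.033),("cover",.005),("cover_handle",.02),("caddy",.03),("stud_0",.06),("small_hole_0",.01),("large_hole_0",.01)):
    for c,d in (("top",dt),("scene",ds)):
        for r in find_in(n,c)[:7]: print(n,c,np.round(r["score"],2),np.round(r["xy"],1),atz(d,r["xy"],z)[:2].round(4))
E
```

```text
vial_white_mid top 0.38 [366.4 283. ] [ 0.4197 -0.1649]
vial_white_mid top 0.38 [286.5 264.2] [0.4744 0.0452]
vial_white_mid scene 0.78 [337.6 284. ] [ 0.4867 -0.1524]
vial_white_mid scene 0.77 [365.7 276.5] [ 0.5448 -0.1711]
vial_white_mid scene 0.71 [317.5 301.5] [ 0.4251 -0.1661]
vial_white_mid scene 0.47 [375.3 294. ] [ 0.524  -0.2206]
vial_black_mid top 0.44 [384.4 275.5] [ 0.4384 -0.2134]
vial_black_mid top 0.34 [285.7 266.8] [0.4675 0.0474]
vial_black_mid scene 0.49 [342.5 316.2] [ 0.4364 -0.2255]
vial_blue_mid top 0.5 [440.9 239.4] [ 0.5319 -0.3701]
vial_blue_mid scene 0.52 [436.6 339.9] [ 0.5253 -0.3731]
stopper_a_mid top 0.77 [413.5 279.7] [ 0.4256 -0.2907]
stopper_a_mid scene 0.87 [370.  339.2] [ 0.4386 -0.2967]
stopper_a_mid scene 0.73 [409.3 374.1] [ 0.4363 -0.3925]
reagent_bottle_mid top 0.65 [413.9 242.2] [ 0.5242 -0.2945]
reagent_bottle_mid scene 0.65 [406.2 310.8] [ 0.5282 -0.2968]
cover top 0.8 [189.2 283.9] [0.4289 0.3081]
cover top 0.68 [415.9 242. ] [ 0.5292 -0.3056]
cover scene 0.64 [198.3 205.5] [0.4209 0.307 ]
cover_handle top 0.7 [185.9 284.5] [0.4261 0.3133]
cover_handle scene 0.8 [201.8 202.5] [0.4248 0.2914]
caddy top 0.9 [288.1 262.9] [0.4768 0.0405]
stud_0 scene 0.69 [344.3 316.5] [ 0.4136 -0.2559]
stud_0 scene 0.53 [273.8 239.3] [0.4468 0.0068]
small_hole_0 top 0.67 [289.1 264.2] [0.4758 0.0388]
small_hole_0 scene 0.91 [270.7 239.4] [0.4769 0.0684]
small_hole_0 scene 0.2 [265.4 244.1] [0.4579 0.0614]
large_hole_0 top 0.8 [289.9 263.6] [0.4773 0.0367]
large_hole_0 scene 0.95 [272.9 240.8] [0.4777 0.0609]
large_hole_0 scene 0.69 [377.8 297.4] [ 0.5309 -0.2214]
```

```bash
ls pics
```

```text
scene0.png
scz.png
top0.png
topz.png
wrist0.png
```

View pics/topz.png

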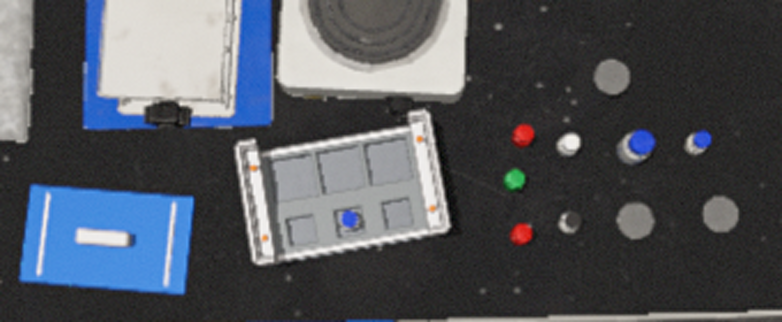

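View pics/scz.png

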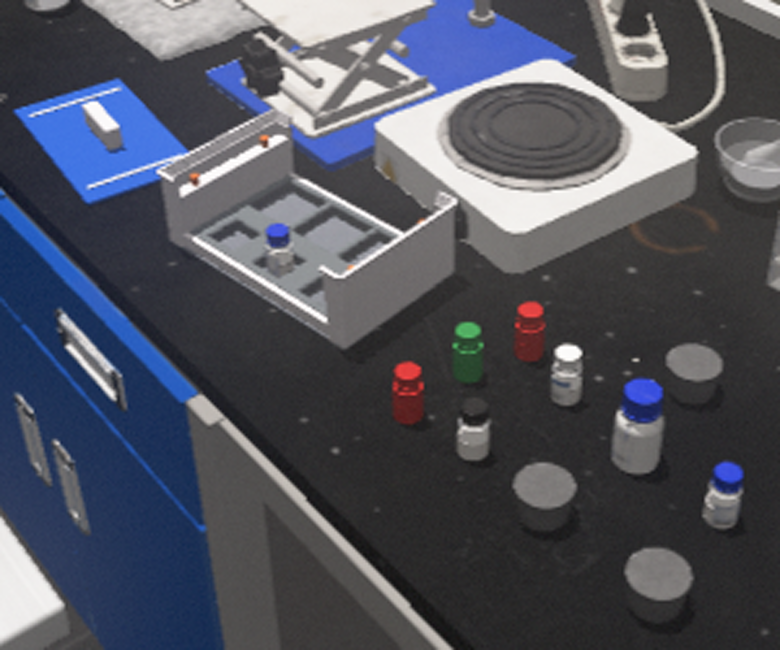

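```bash
cat > seg.py <<'E'
from h import *
def blobs(d,box,cond,mn=3,mx=900):
    x0,y0,x1,y1=box; c=cv2.cvtColor(d["color"],cv2.COLOR_RGB2HSV)[y0:y1,x0:x1].astype(int)
    m=cond(c[...,0],c[...,1],c[...,2]).astype(np.uint8)
    n,l,st,ce=cv2.connectedComponentsWithStats(m)
    return [(ce[i]+[x0,y0],st[i,4]) for i in range(1,n) if mn<=st[i,4]<=mx]
E
python3 - <<'E'
from seg import *
from scipy.optimize import least_squares
dt=snapshot("top"); ds=snapshot("scene")
org=lambda h,s,v:(h<18)&(h>4)&(s>100)&(v>90)
bt=blobs(dt,(235,225,340,300),org,2);bs=blobs(ds,(210,190,345,290),org,2)
print(bt);print(bs)
for c,a in bt: print(atz(dt,c,.062).round(4))
for c,a in bs: print(atz(ds,c,.062).round(4))
# fit
st=np.array([[-40,-95],[-40,95],[40,-95],[40,95]])/1000.
def pred(p,z=.061):
    R2=np.array([[np.cos(p[2]),-np.sin(p[2])],[np.sin(p[2]),np.cos(p[2])]])
    return np.c_[st@R2.T+p[:2],np.full(4,z)]
def res(p):
    q=proj(dt,pred(p)); return np.concatenate([min((q-c),key=None) if 0 else (q-c)[np.argmin(np.linalg.norm(q-c,axis=1))] for c,a in bt])
s=least_squares(res,[.477,.04,.1]); print("caddy",s.x.round(4),np.degrees(s.x[2]),s.fun.round(2)); print(proj(ds,pred(s.x)).round(1))
s=s.x;Rm=np.array([[np.cos(s[2]),-np.sin(s[2])],[np.sin(s[2]),np.cos(s[2])]])
for x in(-34,28):
    for y in (-56,0,56): print((x,y),(Rm@[x/1e3,y/1e3]+s[:2]).round(4))
# objects
blue=lambda h,s,v:(h>105)&(h<130)&(s>140)&(v>60)
for c,a in blobs(dt,(270,225,460,300),blue,8): print("blue",c.round(1),a,atz(dt,c,.045)[:2].round(4),atz(dt,c,.066)[:2].round(4))
for c,a in blobs(ds,(250,220,460,360),blue,8): print("blue s",c.round(1),a,atz(ds,c,.04)[:2].round(4))
wh=lambda h,s,v:(v>150)&(s<60)
for c,a in blobs(dt,(375,230,400,290),wh,5): print("white",c.round(1),a,atz(dt,c,.045)[:2].round(4))
gr=lambda h,s,v:(v>75)&(s<60)
for c,a in blobs(dt,(395,195,470,295),gr,60): print("grey",c.round(1),a,atz(dt,c,.028)[:2].round(4))
cv=lambda h,s,v:(h>98)&(h<120)&(s>120)&(v>120)
x0,y0,x1,y1=140,255,230,312
c=cv2.cvtColor(dt["color"],cv2.COLOR_RGB2HSV)[y0:y1,x0:x1].astype(int)
m=cv(c[...,0],c[...,1],c[...,2]).astype(np.uint8)
cs=max(cv2.findContours(m,0,2)[0],key=cv2.contourArea); r=cv2.minAreaRect(cs); b=cv2.boxPoints(r)+[x0,y0]; print("cover box",b.round(1))
P=np.array([atz(dt,q,.003)[:2] for q in b]);print(P.round(4),P.mean(0),[np.linalg.norm(P[i]-P[i-1]).round(4) for i in range(4)])
E
```

```text
[(array([322., 240.]), np.int32(5)), (array([249.8, 252.6]), np.int32(5)), (array([327.5, 270.5]), np.int32(4)), (array([254.5, 283. ]), np.int32(4))]
[(array([261.2, 203.3]), np.int32(10)), (array([234.4, 218. ]), np.int32(10)), (array([321.5, 234. ]), np.int32(2)), (array([294.5, 252. ]), np.int32(2))]
[ 0.5306 -0.0498  0.062 ]
[0.5018 0.1377 0.062 ]
[ 0.4509 -0.062   0.062 ]
[0.4228 0.1258 0.062 ]
[0.5019 0.1375 0.062 ]
[0.423 0.125 0.062]
[ 0.5336 -0.0442  0.062 ]
[ 0.4531 -0.0574  0.062 ]
caddy [0.4766 0.038  0.1505] 8.623664556987455 [ 0.04  0.15 -0.03 -0.01 -0.03 -0.14  0.02  0.01]
[[295.1 253.8]
 [234.2 218.2]
 [322.1 236.2]
 [261.2 203.6]]
(-34, -56) [ 0.4514 -0.0225]
(-34, 0) [0.443  0.0329]
(-34, 56) [0.4346 0.0882]
(28, -56) [ 0.5127 -0.0132]
(28, 0) [0.5043 0.0422]
(28, 56) [0.4959 0.0975]
blue [419.  241.1] 97 [ 0.5249 -0.3058] [ 0.5214 -0.3014]
blue [445.2 239.9] 48 [ 0.5265 -0.3758] [ 0.523  -0.3702]
blue [291.5 274.7] 32 [0.4439 0.0315] [0.4417 0.0306]
blue s [266.4 238.3] 37 [0.4506 0.043 ]
blue s [406.6 303.2] 214 [ 0.5375 -0.2881]
blue s [439.5 332.8] 112 [ 0.5277 -0.3747]
white [387.  242.1] 62 [ 0.5242 -0.221 ]
white [384.8 278.1] 11 [ 0.4294 -0.211 ]
grey [405.6 212.9] 192 [ 0.6054 -0.2774]
grey [412.8 245.5] 85 [ 0.5162 -0.292 ]
grey [452.9 272.6] 202 [ 0.4411 -0.3952]
grey [415.9 275.4] 208 [ 0.4361 -0.2959]
cover box [[147.8 302. ]
 [151.3 259.3]
 [223.9 265.1]
 [220.5 307.8]]
[[0.3824 0.4201]
 [0.498  0.4139]
 [0.4781 0.2152]
 [0.3636 0.2238]] [0.43051017 0.31824776] [np.float64(0.1972), np.float64(0.1158), np.float64(0.1997), np.float64(0.1148)]
```

Run:
```python
from h import *
dt=snapshot("top")
save(dt,"tz2.png",(355,190,475,300),6)
for px in ((387.8,273.5),(388,275)): print(atz(dt,px,.045))
go([.524,-.221,.16],np.radians(8.6))
s=get_state();print(R.from_quat(s["eef_rot"]).as_matrix().round(3))
```

```text
[ 0.44123511 -0.21932836  0.045     ]
[ 0.43730464 -0.21967574  0.045     ]
tcp [0.2604 0.5682 0.2387] y-ang 65.37 open 88.3 F [-0.5 -0.3 -0.6] t 1.5
shift mm [-568.4 -607.6   78.7]
 rot deg [ 0.  -0.  56.8] q7 -0.22
 rot deg [   0.     0.  -123.2] q7 -0.22
[[-0.909  0.417  0.   ]
 [ 0.417  0.909  0.   ]
 [-0.     0.    -1.   ]]
```

View pics/tz2.png

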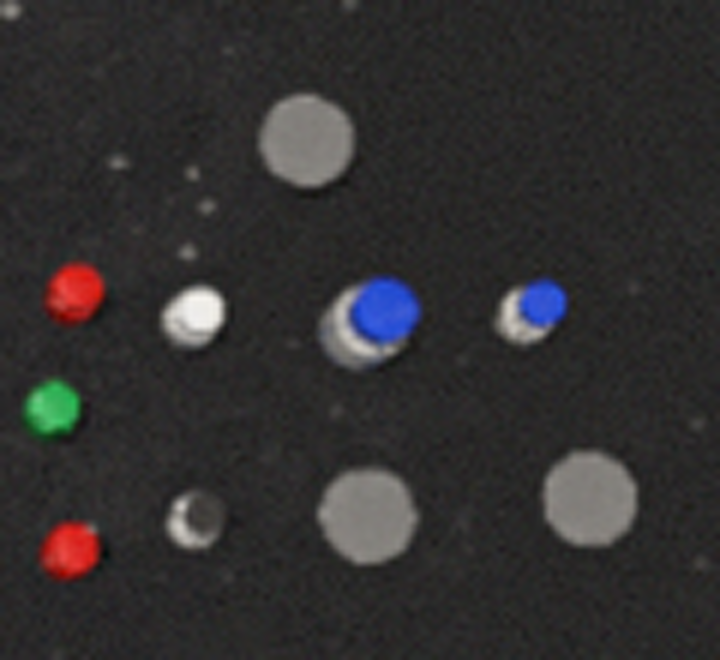

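```bash
python3 -m creep '[0,0,0,0,0,7.1,0,0,0,0,0,7.1,0,0,0,0,0,7.1,0,0,0,0,0,7.1,0,0,0,0,0,7.1]'; python3 -m creep '[0,0,0,0,0,7.1,0,0,0,0,0,7.1,0,0,0,0,0,7.1,0,0,0,0,0,0]' 60
python3 - <<'E'
from h import *
dt=snapshot("top")
w=atz(dt,(388.8,241.3),.045);b=atz(dt,(389.5,275.3),.045);print(w,b)
go([w[0],w[1],.16],np.radians(8.6))
E
```

```text
clock: 1.92
tool_pos: [0.2606, 0.5681, 0.2387]
eef_rot: [0.505, 0.863, -0.0, -0.001]
contact_force: [0.1, 0.0, -0.4]
opening: 0.994
clock: 2.25
tool_pos: [0.26, 0.5684, 0.2389]
eef_rot: [0.659, 0.753, -0.0, -0.001]
contact_force: [0.3, 0.1, 0.5]
opening: 0.719
[ 0.52615049 -0.22582658  0.045     ] [ 0.4364277  -0.22355791  0.045     ]
tcp [0.26   0.5684 0.2388] y-ang 7.92 open 60.7 F [-0.5 -0.1 -0.5] t 2.3
shift mm [-823.4  154.3   77.7]
 rot deg [-0.1 -0.1 -0.7] q7 -1.0
 rot deg [-1.000e-01  1.000e-01  1.793e+02] q7 -1.0
```

```bash
M='[-36,7,0,0,0,0,-36,7,0,0,0,0,-36,7,0,0,0,0,-36,7,0,0,0,0,-36,7,0,0,0,0]'; python3 -m creep '[-36,7,0,0,0,0,-36,7,0,0,0,0,-36,7,0,0,0,0,-36,7,0,0,0,0,-36,7,0,0,0,0]';python3 -m creep '[-36,7,0,0,0,0,-36,7,0,0,0,0,-36,7,0,0,0,0,-36,7,0,0,0,0,-36,7,0,0,0,0]';python3 - <<'E'
from h import *
go([.5262,-.2255,.16],np.radians(8.6))
E
```

```text
clock: 2.72
tool_pos: [0.3171, 0.4009, 0.2367]
eef_rot: [0.642, 0.767, 0.003, -0.005]
contact_force: [0.6, -0.4, -1.0]
opening: 0.682
clock: 3.13
tool_pos: [0.3867, 0.2231, 0.2356]
eef_rot: [0.632, 0.775, 0.005, -0.005]
contact_force: [0.5, 0.1, -0.2]
opening: 0.68
tcp [0.3867 0.2231 0.2356] y-ang 11.57 open 60.0 F [ 0.5  0.1 -0.2] t 3.13
shift mm [-468.5   46.6   69.2]
 rot deg [ 0.1 -0.8  3. ] q7 -0.39
 rot deg [ 1.20e+00  1.00e-01 -1.77e+02] q7 -0.39
```

```bash
python3 -m creep '[-37,4,0,0,0,0.5,-37,4,0,0,0,0.5,-37,4,0,0,0,0.5,-37,4,0,0,0,0.5,-37,4,0,0,0,0.5]';python3 -m creep '[-37,4,5,0,0,0.5,-37,4,5,0,0,0.5,-37,4,10,0,0,0.5,-37,4,10,0,0,0.5,-37,4,10,0,0,0]' 36 20;python3 -m creep '[-37,4,0,0,0,0,-30,4,0,0,0,0,0,0,0,0,0,0]';python3 - <<'E'
from h import *
go([.5262,-.2255,.10],np.radians(8.6))
E
```

```text
clock: 3.55
tool_pos: [0.4451, 0.0374, 0.2343]
eef_rot: [0.641, 0.768, 0.008, -0.004]
contact_force: [0.6, -0.1, -0.7]
opening: 0.686
clock: 3.97
tool_pos: [0.5009, -0.1505, 0.1933]
eef_rot: [0.647, 0.763, 0.011, -0.0]
contact_force: [1.0, -0.5, 0.0]
opening: 0.409
clock: 4.22
tool_pos: [0.5199, -0.2288, 0.1903]
eef_rot: [0.647, 0.763, 0.01, 0.001]
contact_force: [0.2, -0.8, 0.4]
opening: 0.405
tcp [ 0.5199 -0.2288  0.1903] y-ang 9.43 open 35.6 F [ 0.2 -0.8  0.4] t 4.22
shift mm [ 1.3  5.2 90.4]
 rot deg [ 1.  -0.6  0.8] q7 0.46
 rot deg [   0.9    1.5 -179.2] q7 0.46
```

```bash
python3 -m creep '[1,5,30,1,-0.6,0.8,0,0,30,0,0,0,0,0,15,0,0,0,0,0,0,0,0,0]' 44;python3 - <<'E'
from h import *
go([.5262,-.2255,.02],np.radians(8.6))
d=snapshot("wrist");save(d,"w1.png");print(proj(d,[[.5262,-.2255,.045],[.5262,-.2255,0]]))
s=snapshot("scene");save(s,"s1.png",(300,220,460,400),3.3);
E
```

```text
clock: 4.55
tool_pos: [0.528, -0.2315, 0.1146]
eef_rot: [0.65, 0.76, 0.001, 0.004]
contact_force: [-0.4, -0.1, -0.0]
opening: 0.499
tcp [ 0.528  -0.2315  0.1146] y-ang 8.97 open 43.9 F [-0.4 -0.1 -0. ] t 4.55
shift mm [ 6.6 -1.5 94.5]
 rot deg [0.4 0.2 0.4] q7 0.43
 rot deg [  -0.4    0.6 -179.6] q7 0.43
[[314.73355131 244.41396861]
 [314.46023885 223.97711044]]
```

View pics/w1.png

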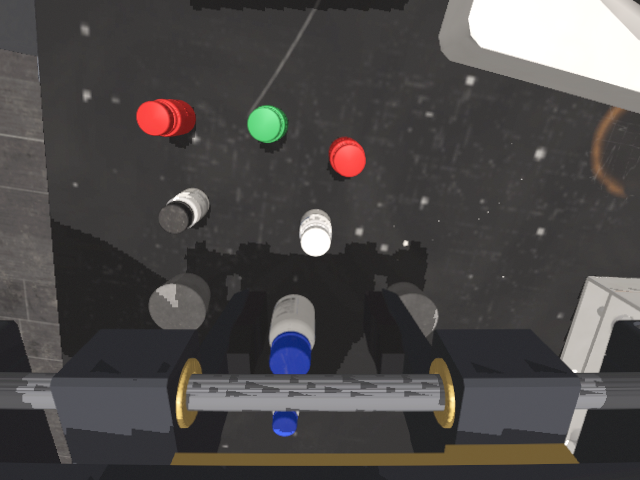

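View pics/s1.png

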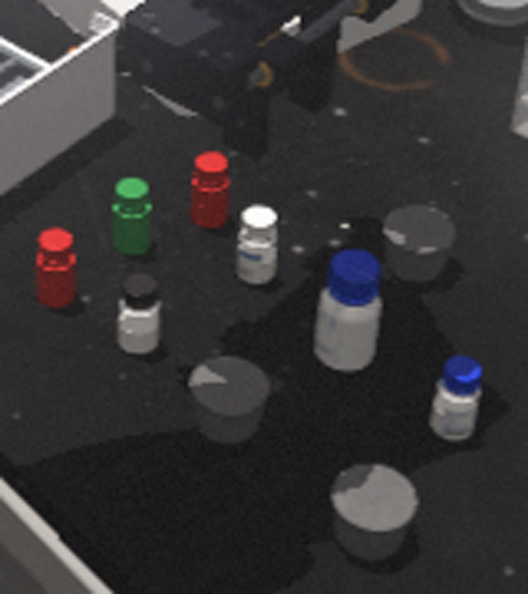

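```bash
python3 -m creep '[10,-1.5,0,0,0,0,0,0,20,0,0,0,0,0,30,0,0,0,0,0,0,0,0,0]';python3 - <<'E'
from h import *
go([.526,-.222,.02],np.radians(8.6))
d=snapshot("wrist");save(d,"w2.png")
E
```

```text
clock: 4.98
tool_pos: [0.5307, -0.2204, 0.0725]
eef_rot: [0.648, 0.761, 0.005, 0.01]
contact_force: [0.5, -0.4, -0.2]
opening: 0.501
tcp [ 0.5307 -0.2204  0.0725] y-ang 9.2 open 44.1 F [ 0.5 -0.4 -0.2] t 4.98
shift mm [-0.3 -6.  52.4]
 rot deg [1.2 0.5 0.6] q7 0.41
 rot deg [  -0.8    1.9 -179.4] q7 0.41
```

View pics/w2.png

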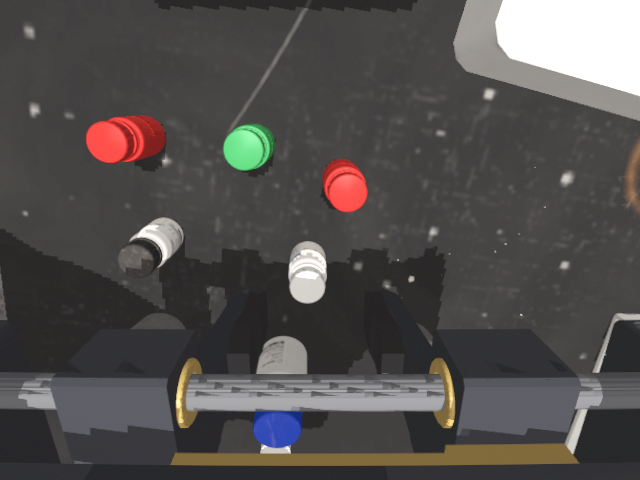

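```bash
python3 -m creep '[-0.3,-6,10,1.2,0.5,0.6,0,0,10,0,0,0,0,0,0,0,0,0]';python3 - <<'E'
from h import *
go([.526,-.222,.02],np.radians(8.6))
E
```

```text
clock: 5.28
tool_pos: [0.5288, -0.2224, 0.0585]
eef_rot: [0.652, 0.758, 0.001, 0.004]
contact_force: [0.3, -0.1, 0.6]
opening: 0.501
tcp [ 0.5288 -0.2224  0.0585] y-ang 8.61 open 44.1 F [ 0.3 -0.1  0.6] t 5.28
shift mm [ 1.  -3.  38.5]
 rot deg [0.4 0.3 0. ] q7 0.41
 rot deg [  -0.4    0.7 -180. ] q7 0.41
```

```bash
python3 -m creep '[1,-3,12,0.5,0.5,0,0,0,12,0,0,0,0,0,14,0,0,0,0,0,1,0,0,0]';python3 - <<'E'
from h import *
go([.526,-.222,.02],np.radians(8.6))
d=snapshot("wrist");save(d,"w3.png")
E
```

```text
clock: 5.62
tool_pos: [0.527, -0.2228, 0.0185]
eef_rot: [0.652, 0.758, 0.002, -0.0]
contact_force: [0.1, 0.7, 0.2]
opening: 0.502
tcp [ 0.527  -0.2228  0.0185] y-ang 8.58 open 44.3 F [0.1 0.7 0.2] t 5.62
shift mm [ 0.9 -0.9 -1.5]
 rot deg [ 0.1 -0.2 -0. ] q7 0.41
 rot deg [ -0.2  -0.2 180. ] q7 0.41
```

View pics/w3.png

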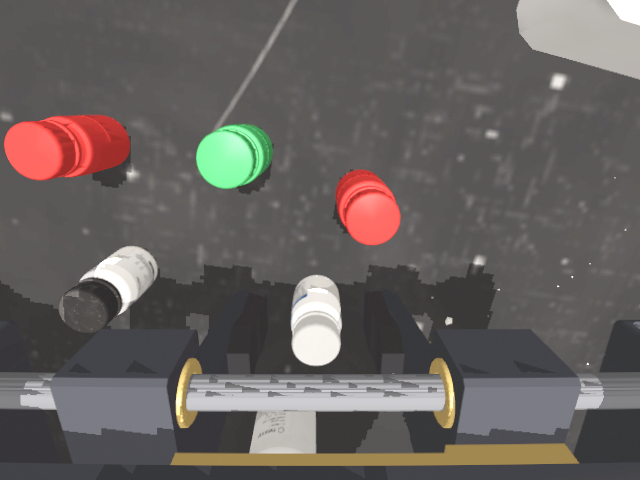

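```bash
python3 -m creep '[0,0,0,0,0,0,0,0,0,0,0,0,0,0,0,0,0,0,0,0,0,0,0,0,0,0,0,0,0,0]' 10 20;python3 - <<'E'
from h import *
go([.526,-.222,.13],np.radians(8.6))
d=snapshot("wrist");save(d,"w4.png");s=get_state();print(proj(d,[s["tool_pos"]+[0,0,z] for z in(0,.0265)]))
E
```

```text
clock: 6.08
tool_pos: [0.5279, -0.2234, 0.0201]
eef_rot: [0.652, 0.758, 0.002, 0.001]
contact_force: [0.1, 0.2, 0.1]
opening: 0.234
tcp [ 0.5279 -0.2234  0.0201] y-ang 8.55 open 20.6 F [0.1 0.2 0.1] t 6.08
shift mm [   1.9   -1.3 -109.9]
 rot deg [ 0.2 -0.1 -0.1] q7 0.41
 rot deg [-1.000e-01 -3.000e-01  1.799e+02] q7 0.41
[[317.4300696  309.28653008]
 [318.02917461 343.82912762]]
```

View pics/w4.png

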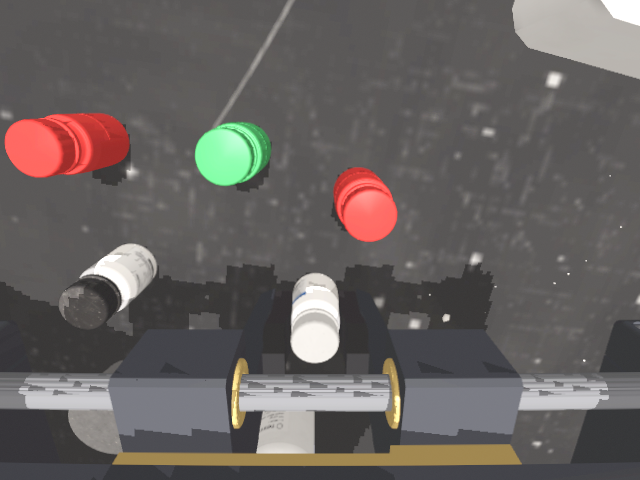

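```bash
python3 -m creep '[0,0,-25,0,0,0,0,0,-35,0,0,0,0,0,-35,0,0,0,0,0,-20,0,0,0,0,0,0,0,0,0]' 10 20;python3 - <<'E'
from h import *
go([.4519,-.0255,.13],np.radians(8.6))
E
```

```text
clock: 6.55
tool_pos: [0.5265, -0.2231, 0.1387]
eef_rot: [0.652, 0.758, 0.001, -0.001]
contact_force: [0.3, -0.3, -0.4]
opening: 0.237
tcp [ 0.5265 -0.2231  0.1387] y-ang 8.58 open 20.9 F [ 0.3 -0.3 -0.4] t 6.55
shift mm [206.5 -44.3   9.4]
 rot deg [ 0.  -0.2 -0. ] q7 0.42
 rot deg [ -0.3  -0.  180. ] q7 0.42
```

```bash
python3 -m creep '[30,-7,0,0,0,0,35,-7,0,0,0,0,35,-7,0,0,0,0,35,-7,0,0,0,0,35,-7,0,0,0,0]';python3 -m creep '[30,-7,0,0,0,0,0,0,0,0,0,0]';python3 - <<'E'
from h import *
go([.4519,-.0255,.13],np.radians(8.6))
E
```

```text
clock: 6.97
tool_pos: [0.4694, -0.0663, 0.1391]
eef_rot: [0.659, 0.752, 0.002, 0.007]
contact_force: [0.9, 1.8, -0.2]
opening: 0.232
clock: 7.13
tool_pos: [0.4541, -0.0289, 0.1377]
eef_rot: [0.655, 0.755, 0.001, 0.003]
contact_force: [-1.1, -0.9, -0.6]
opening: 0.232
tcp [ 0.4541 -0.0289  0.1377] y-ang 8.12 open 20.5 F [-1.1 -0.9 -0.6] t 7.13
shift mm [ 3.7 -1.8  7.7]
 rot deg [ 0.4  0.2 -0.5] q7 0.13
 rot deg [  0.3  -0.6 179.5] q7 0.13
```

```bash
python3 -m creep '[3.7,-1.8,20,0.4,0.2,-0.5,0,0,15,0,0,0,0,0,0,0,0,0]';python3 - <<'E'
from h import *
go([.4519,-.0255,.06],np.radians(8.6))
d=snapshot("wrist");save(d,"w5.png");s=get_state();print(proj(d,[[.4514,-.0225,.004],[.443,.0329,.016],[.443,.0329,.049],[.4514,-.0225,.016]]).round(1))
s=snapshot("scene");save(s,"s5.png",(200,130,380,290),4)
E
```

```text
clock: 7.38
tool_pos: [0.4516, -0.0224, 0.1015]
eef_rot: [0.649, 0.761, 0.001, -0.0]
contact_force: [-1.1, -0.1, 0.1]
opening: 0.234
tcp [ 0.4516 -0.0224  0.1015] y-ang 9.06 open 20.6 F [-1.1 -0.1  0.1] t 7.38
shift mm [-3.2 -0.2 41.5]
 rot deg [ 0.  -0.1  0.5] q7 0.13
 rot deg [ 1.000e-01  0.000e+00 -1.795e+02] q7 0.13
[[316.3 240.1]
 [317.1 162. ]
 [317.4 169.3]
 [316.3 245.8]]
```

View pics/w5.png

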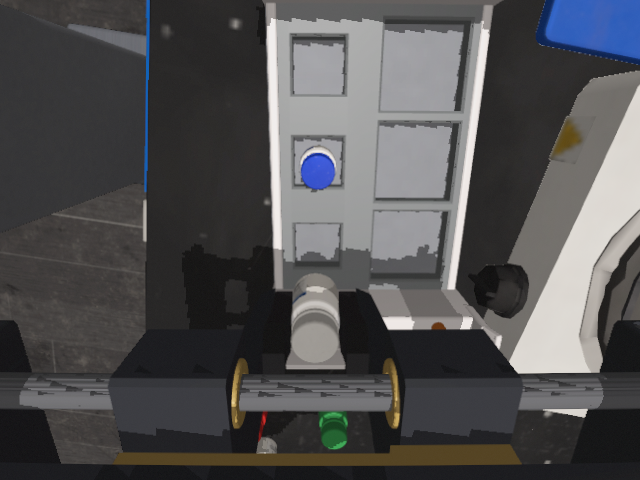

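View pics/s5.png

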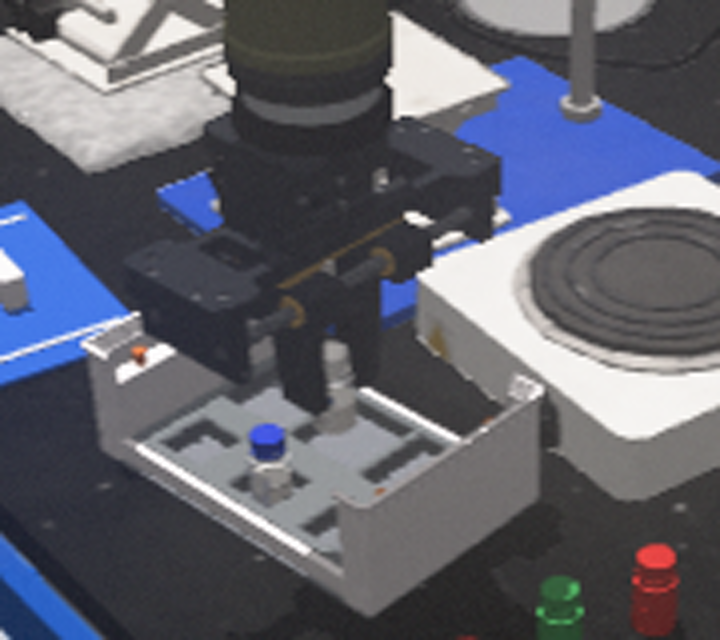

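```bash
python3 -m creep '[-3.2,0,15,0,0,0.5,0,0,15,0,0,0,0,0,0,0,0,0]';python3 - <<'E'
from h import *
go([.4518,-.0255,.03],np.radians(8.6))
d=snapshot("wrist");save(d,"w6.png",(200,180,440,400),3)
E
```

```text
clock: 7.73
tool_pos: [0.4551, -0.0279, 0.0743]
eef_rot: [0.654, 0.756, 0.002, 0.003]
contact_force: [-0.5, -0.1, -0.1]
opening: 0.235
tcp [ 0.4551 -0.0279  0.0743] y-ang 8.3 open 20.7 F [-0.5 -0.1 -0.1] t 7.73
shift mm [ 2.9 -3.3 44.3]
 rot deg [ 0.4  0.  -0.3] q7 0.13
 rot deg [ 1.000e-01 -6.000e-01  1.797e+02] q7 0.13
```

View pics/w6.png

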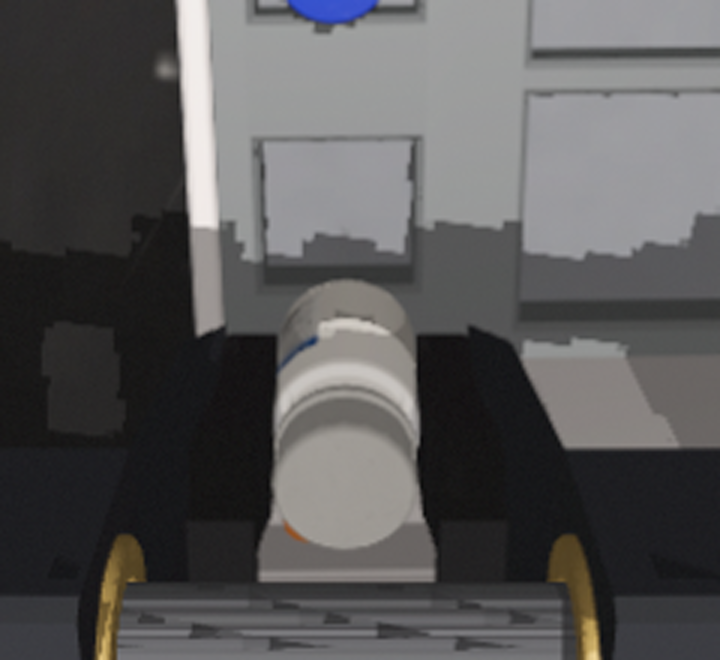

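```bash
python3 -m creep '[1.5,-1.7,7,0.2,0,-0.3,0.5,-0.5,7,0,0,0,0,0,6,0,0,0,0,0,0,0,0,0]';python3 - <<'E'
from h import *
go([.4518,-.0255,.03],np.radians(8.6))
E
```

```text
clock: 8.12
tool_pos: [0.4547, -0.0275, 0.0563]
eef_rot: [0.653, 0.758, 0.003, 0.004]
contact_force: [-0.3, -0.2, -0.4]
opening: 0.234
tcp [ 0.4547 -0.0275  0.0563] y-ang 8.5 open 20.6 F [-0.3 -0.2 -0.4] t 8.12
shift mm [ 2.4 -2.8 26.3]
 rot deg [ 0.5  0.1 -0.1] q7 0.13
 rot deg [  0.2  -0.8 179.9] q7 0.13
```

```bash
python3 -m creep '[2.5,-3.5,0,0.5,0,0,0,0,0,0,0,0]';python3 - <<'E'
from h import *
go([.4518,-.0255,.03],np.radians(8.6))
E
```

```text
clock: 8.28
tool_pos: [0.4504, -0.0254, 0.0562]
eef_rot: [0.653, 0.758, -0.001, 0.001]
contact_force: [0.4, 1.2, -0.2]
opening: 0.231
tcp [ 0.4504 -0.0254  0.0562] y-ang 8.49 open 20.4 F [ 0.4  1.2 -0.2] t 8.28
shift mm [-0.3  1.4 26.2]
 rot deg [-0.1  0.1 -0.1] q7 0.12
 rot deg [2.000e-01 1.000e-01 1.799e+02] q7 0.12
```

```bash
python3 -m creep '[0,0.5,8,0,0,0,0,0,8,0,0,0,0,-0.5,6,0,0,0,0,0,0,0,0,0]';python3 - <<'E'
from h import *
go([.4518,-.0255,.0245],np.radians(8.6))
d=snapshot("wrist");save(d,"w7.png",(200,180,440,400),3)
E
```

```text
clock: 8.62
tool_pos: [0.4511, -0.025, 0.0331]
eef_rot: [0.653, 0.758, -0.002, -0.0]
contact_force: [-0.2, 0.5, -0.6]
opening: 0.235
tcp [ 0.4511 -0.025   0.0331] y-ang 8.53 open 20.7 F [-0.2  0.5 -0.6] t 8.62
shift mm [-0.5  0.7  8.6]
 rot deg [-0.1  0.1 -0.1] q7 0.09
 rot deg [  0.2   0.2 179.9] q7 0.09
```

View pics/w7.png

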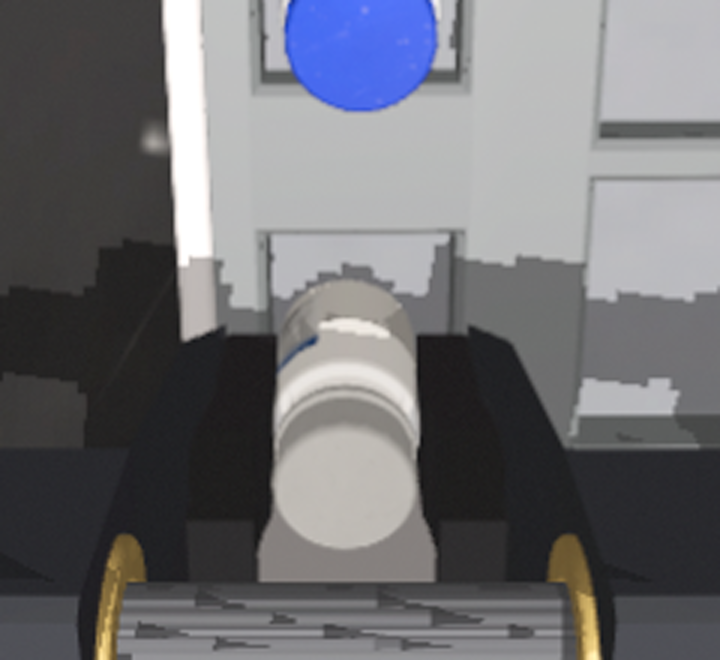

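```bash
python3 -m creep '[0,1.8,4,0,0,0,0,0,4,0,0,0,0,0,2,0,0,0,0,0,0,0,0,0]';python3 - <<'E'
from h import *
go([.4518,-.0255,.0245],np.radians(8.6))
E
```

```text
clock: 9.0
tool_pos: [0.4548, -0.0251, 0.0233]
eef_rot: [0.653, 0.758, -0.003, -0.002]
contact_force: [-0.7, -0.3, 10.2]
opening: 0.235
tcp [ 0.4548 -0.0251  0.0233] y-ang 8.51 open 20.7 F [-0.7 -0.3 10.2] t 9.0
shift mm [ 0.1 -3.  -1.2]
 rot deg [-0.5  0.1 -0.1] q7 0.03
 rot deg [1.000e-01 7.000e-01 1.799e+02] q7 0.03
```

Seated on the floor (10 N). Release and rise.

```bash
python3 -m creep '[0,0,0,0,0,0,0,0,0,0,0,0,0,0,0,0,0,0]' 42; python3 -m creep '[0,0,-15,0,0,0,0,0,-20,0,0,0,0,0,-30,0,0,0,0,0,-35,0,0,0,0,0,0,0,0,0]';python3 - <<'E'
from h import *
d=snapshot("wrist");save(d,"w8.png")
dt=snapshot("top");ds=snapshot("scene");save(dt,"t8.png",(235,190,475,310),3.3)
for n in ("vial_black_mid","stopper_a_mid"):
  for c in("top","scene"): print(n,c,[(r["score"],np.round(r["xy"],1)) for r in find_in(n,c)[:5]])
go([.4365,-.222,.13],np.radians(8.6))
E
```

```text
clock: 9.25
tool_pos: [0.4554, -0.0252, 0.0231]
eef_rot: [0.653, 0.758, -0.003, -0.002]
contact_force: [-0.1, -1.0, 0.4]
opening: 0.434
clock: 9.67
tool_pos: [0.4564, -0.0249, 0.1243]
eef_rot: [0.653, 0.758, -0.004, -0.003]
contact_force: [0.9, 0.8, -0.2]
opening: 0.476
vial_black_mid top [(0.64, array([387.8, 277.5]))]
vial_black_mid scene [(0.72, array([343.2, 314.2])), (0.45, array([425.1, 294.2]))]
stopper_a_mid top [(0.54, array([410.8, 280.1]))]
stopper_a_mid scene [(0.75, array([367.5, 340.1])), (0.72, array([410. , 375.3]))]
tcp [ 0.453  -0.0247  0.119 ] y-ang 8.57 open 42.2 F [ 0.  -0.   0.2] t 10.02
shift mm [-192.7  -45.9  -10.2]
 rot deg [-1.1 -0.  -0. ] q7 -0.02
 rot deg [ -0.    1.8 180. ] q7 -0.02
```

View pics/w8.png

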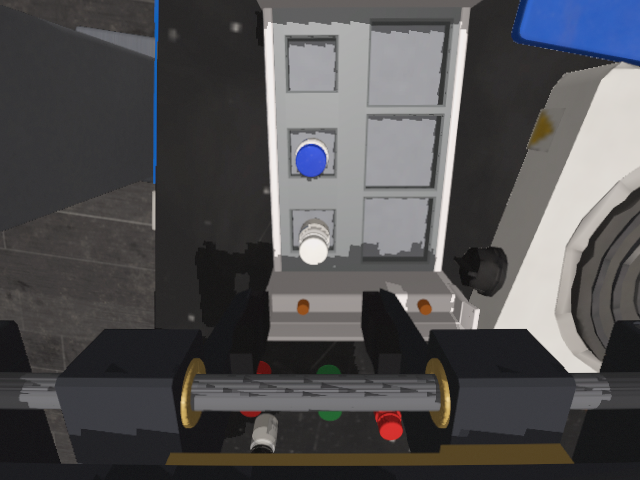

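View pics/t8.png

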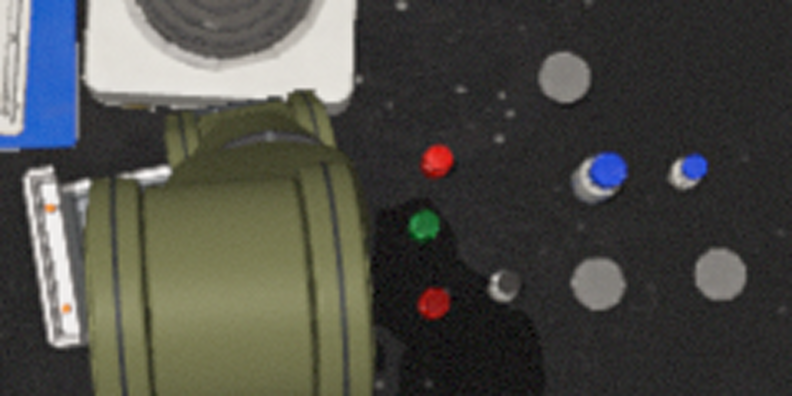

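Run:
```python
from h import *
dt=snapshot("top");ds=snapshot("scene")
for a,b in (((388.8,241.3),(378.5,285.5)),((389.5,275.3),(342.7,307)),((405.6,212.9),(427,288.5)),((415.9,275.4),(369.5,336)),((452.9,272.6),(413.2,371.5))):
    print(tri([ray(dt,a),ray(ds,b)]).round(4),atz(dt,a,.0455).round(4),atz(ds,b,.0455).round(4),atz(dt,a,.028).round(4),atz(ds,b,.028).round(4))
go([.4365,-.220,.13],np.radians(8.6))
```

```text
[ 0.5259 -0.2256  0.0468] [ 0.5261 -0.2258  0.0455] [ 0.5269 -0.2246  0.0455] [ 0.5289 -0.2284  0.028 ] [ 0.5413 -0.2111  0.028 ]
[ 0.437  -0.224   0.0441] [ 0.4364 -0.2235  0.0455] [ 0.4366 -0.2253  0.0455] [ 0.4381 -0.2261  0.028 ] [ 0.4486 -0.2119  0.028 ]
[ 0.6056 -0.2776  0.0294] [ 0.6015 -0.2742  0.0455] [ 0.5914 -0.2887  0.0455] [ 0.6054 -0.2775  0.028 ] [ 0.6075 -0.277   0.028 ]
[ 0.4365 -0.2962  0.029 ] [ 0.4344 -0.2925  0.0455] [ 0.4261 -0.3071  0.0455] [ 0.4361 -0.2961  0.028 ] [ 0.4377 -0.2959  0.028 ]
[ 0.4413 -0.3958  0.0258] [ 0.4394 -0.3904  0.0455] [ 0.428  -0.4054  0.0455] [ 0.4411 -0.3952  0.028 ] [ 0.4398 -0.3969  0.028 ]
tcp [ 0.4531 -0.0247  0.1192] y-ang 8.57 open 41.9 F [0.3 1.  0.5] t 10.12
shift mm [-190.7  -45.8   -9.9]
 rot deg [-1.1 -0.  -0. ] q7 -0.02
 rot deg [ -0.    1.8 180. ] q7 -0.02
```

```bash
python3 -m creep '[-30,-7,-5,-1,0,0,-34,-8,-5,0,0,0,-34,-8,0,0,0,0,-34,-8,0,0,0,0,-34,-8,0,0,0,0]' 44;python3 -m creep '[-20,-5,0,0,0,0,0,0,0,0,0,0]';python3 - <<'E'
from h import *
go([.4368,-.2225,.1],np.radians(8.6))
E
```

```text
clock: 10.53
tool_pos: [0.4423, -0.1889, 0.1258]
eef_rot: [0.643, 0.766, 0.002, -0.004]
contact_force: [-0.2, -0.7, 0.5]
opening: 0.499
clock: 10.7
tool_pos: [0.4384, -0.2192, 0.1245]
eef_rot: [0.648, 0.762, -0.001, -0.003]
contact_force: [-0.9, -0.5, 0.0]
opening: 0.499
tcp [ 0.4384 -0.2192  0.1245] y-ang 9.23 open 44.0 F [-0.9 -0.5  0. ] t 10.7
shift mm [-3.  -2.  24.5]
 rot deg [-0.3 -0.2  0.6] q7 0.29
 rot deg [   0.4   -0.5 -179.4] q7 0.29
```

```bash
python3 -m creep '[-3,-2,15,-0.3,-0.2,0.6,0,0,18,0,0,0,0,0,18,0,0,0,0,0,0,0,0,0]';python3 - <<'E'
from h import *
go([.4368,-.2225,.02],np.radians(8.6))
d=snapshot("wrist");save(d,"w9.png");print(proj(d,[[.4368,-.2225,.045],[.4368,-.2225,0]]))
E
```

```text
clock: 11.03
tool_pos: [0.437, -0.2226, 0.071]
eef_rot: [0.654, 0.757, 0.001, 0.0]
contact_force: [0.4, 0.6, -0.5]
opening: 0.5
tcp [ 0.437  -0.2226  0.071 ] y-ang 8.36 open 44.0 F [ 0.4  0.6 -0.5] t 11.03
shift mm [ 0.1 -0.3 51. ]
 rot deg [ 0.1 -0.1 -0.2] q7 0.26
 rot deg [-1.000e-01 -1.000e-01  1.798e+02] q7 0.26
[[316.60370809 283.7603544 ]
 [316.29580776 253.00346456]]
```

View pics/w9.png

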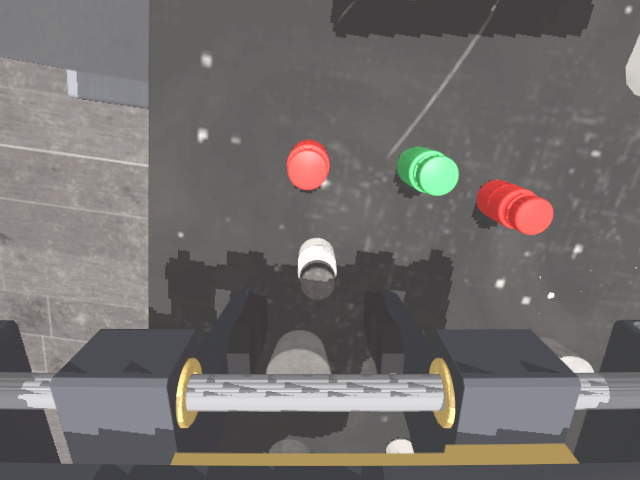

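```bash
python3 -m creep '[1,0,12,0,0,0,0,0,14,0,0,0,0,0,14,0,0,0,0,0,8,0,0,0,0,0,0,0,0,0]';python3 - <<'E'
from h import *
go([.4368,-.221,.02],np.radians(8.6))
E
python3 -m creep '[0,0,0,0,0,0,0,0,0,0,0,0,0,0,0,0,0,0,0,0,0,0,0,0,0,0,0,0,0,0]' 10 20;python3 - <<'E'
from h import *
go([.4346,.0882,.13],np.radians(8.6))
d=snapshot("wrist");save(d,"w10.png");s=get_state();print(proj(d,[s["tool_pos"]+[0,0,z] for z in(0,.0255)]))
E
```

```text
clock: 11.5
tool_pos: [0.4406, -0.2175, 0.0257]
eef_rot: [0.651, 0.759, 0.003, 0.002]
contact_force: [0.3, 0.4, -0.5]
opening: 0.499
tcp [ 0.4406 -0.2175  0.0257] y-ang 8.71 open 44.0 F [ 0.3  0.4 -0.5] t 11.5
shift mm [-2.9 -4.4  5.6]
 rot deg [ 0.4 -0.1  0.1] q7 0.25
 rot deg [ 1.000e-01  6.000e-01 -1.799e+02] q7 0.25
clock: 11.92
tool_pos: [0.4422, -0.2169, 0.0286]
eef_rot: [0.651, 0.759, 0.004, 0.003]
contact_force: [-0.6, -0.1, -0.2]
opening: 0.228
tcp [ 0.4422 -0.2169  0.0286] y-ang 8.79 open 20.1 F [-0.6 -0.1 -0.2] t 11.92
shift mm [ 302.7   40.1 -100.9]
 rot deg [ 0.6 -0.   0.2] q7 0.25
 rot deg [   0.     0.9 -179.8] q7 0.25
[[317.2499794  309.29249551]
 [318.18351652 342.3746793 ]]
```

View pics/w10.png

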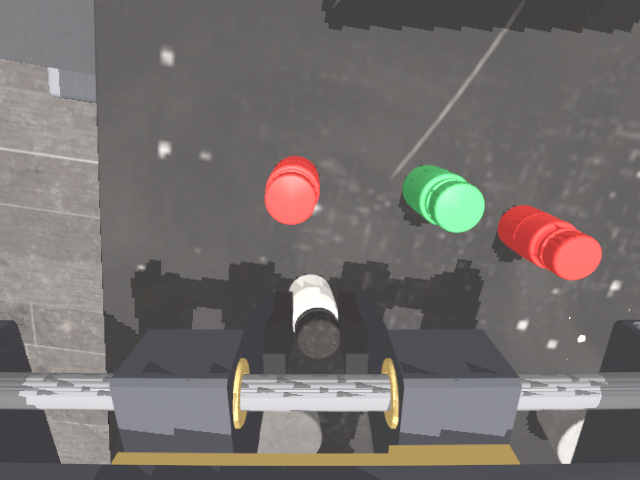

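```bash
python3 -m creep '[0,0,-25,0,0,0,0,0,-35,0,0,0,0,0,-35,0,0,0,0,0,-20,0,0,0,15,2,0,0,0,0]' 10 20;python3 -m creep '[30,4,0,0,0,0,33,4,0,0,0,0,33,4,0,0,0,0,33,4,0,0,0,0,33,4,0,0,0,0]';python3 -m creep '[33,4,0,0,0,0,33,4,0,0,0,0,30,4,0,0,0,0,15,2,0,0,0,0,0,0,0,0,0,0]';python3 - <<'E'
from h import *
go([.4346,.0872,.13],np.radians(8.6))
E
```

```text
clock: 12.38
tool_pos: [0.4397, -0.2046, 0.1474]
eef_rot: [0.653, 0.758, 0.002, 0.002]
contact_force: [0.9, 0.5, -1.0]
opening: 0.228
clock: 12.8
tool_pos: [0.4379, -0.0439, 0.1509]
eef_rot: [0.659, 0.752, 0.003, 0.008]
contact_force: [0.6, -0.5, -0.6]
opening: 0.232
clock: 13.22
tool_pos: [0.4364, 0.0812, 0.1514]
eef_rot: [0.655, 0.755, 0.006, 0.008]
contact_force: [1.1, 0.2, 0.1]
opening: 0.233
tcp [0.4364 0.0812 0.1514] y-ang 8.1 open 20.5 F [1.1 0.2 0.1] t 13.22
shift mm [ 6.3 -1.4 21.4]
 rot deg [ 1.1  0.2 -0.5] q7 -0.22
 rot deg [  0.3  -1.7 179.5] q7 -0.22
```

```bash
python3 -m creep '[5.5,-1.4,20,1.1,0.2,-0.5,0,0,20,0,0,0,0,0,10,0,0,0,0,0,0,0,0,0,0,0,0,0,0,0]';python3 - <<'E'
from h import *
go([.4346,.0872,.07],np.radians(8.6))
d=snapshot("wrist");save(d,"w11.png",(160,100,480,400),2);print(proj(d,[[.4346,.0882,.016]]))
E
```

```text
clock: 13.63
tool_pos: [0.4357, 0.0842, 0.1012]
eef_rot: [0.652, 0.758, 0.001, 0.001]
contact_force: [-0.3, 0.8, -1.0]
opening: 0.229
tcp [0.4357 0.0842 0.1012] y-ang 8.61 open 20.2 F [-0.3  0.8 -1. ] t 13.63
shift mm [ 3.2 -0.7 31.2]
 rot deg [0.1 0.1 0. ] q7 -0.23
 rot deg [-1.0e-01  2.0e-01 -1.8e+02] q7 -0.23
[[315.59647228 239.75354243]]
```

View pics/w11.png

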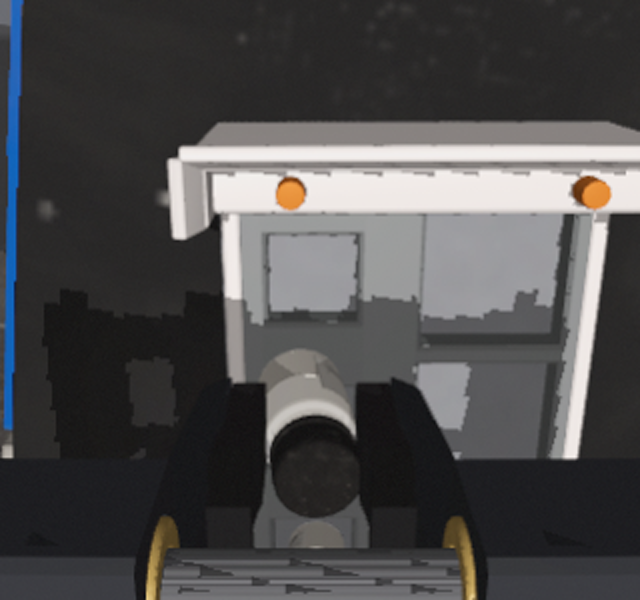

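```bash
python3 -m creep '[3.5,0.5,10,-3,0,0,0,0,10,0,0,0,0,0,6,0,0,0,0,0,0,0,0,0,0,0,0,0,0,0]';python3 - <<'E'
from h import *
go([.4356,.0872,.045],np.radians(8.6))
d=snapshot("wrist");save(d,"w12.png",(160,100,480,400),2);print(proj(d,[[.4346,.0882,.016]]))
E
```

```text
clock: 14.1
tool_pos: [0.4408, 0.0845, 0.0812]
eef_rot: [0.654, 0.756, 0.02, 0.02]
contact_force: [0.3, -0.6, -0.5]
opening: 0.227
tcp [0.4408 0.0845 0.0812] y-ang 8.25 open 20.0 F [ 0.3 -0.6 -0.5] t 14.1
shift mm [ 3.5 -6.8 35.8]
 rot deg [ 3.2  0.2 -0.4] q7 -0.34
 rot deg [  0.3  -5.  179.6] q7 -0.34
[[301.8370078  249.68324683]]
```

View pics/w12.png

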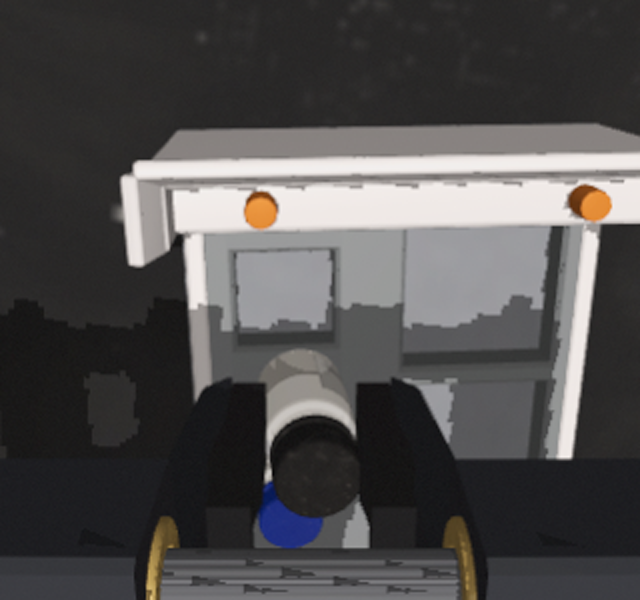

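Run:
```python
from h import *
d=snapshot("wrist"); s=get_state(); z=s["tool_pos"][2]; print(s["tool_pos"])
print(atz(d,(318,340),z+.0165), atz(d,(310.5,291),z-.028))
go([.4346,.0882,.05])
```

```text
[0.44099666 0.08470431 0.08125855]
[0.44103747 0.07937552 0.09775855] [0.43985295 0.07923377 0.05325855]
tcp [0.441  0.0847 0.0813] y-ang 8.23 open 20.4 F [ 0.1 -0.3 -0.6] t 14.2
shift mm [ 4.5 -7.6 30.9]
```

```bash
python3 -m creep '[4,-3,5,0,0,0,3,-2,8,0,0,0,0,0,6,0,0,0,0,0,0,0,0,0,0,0,0,0,0,0]';python3 - <<'E'
from h import *
go([.4346,.0882,.045],np.radians(8.6))
d=snapshot("wrist");save(d,"w13.png",(160,100,480,400),2);s=get_state();z=s["tool_pos"][2];print(atz(d,(318,340),z+.0165),proj(d,[[.4346,.0882,.016]]))
E
```

```text
clock: 14.62
tool_pos: [0.4427, 0.0912, 0.0709]
eef_rot: [0.655, 0.755, 0.019, 0.018]
contact_force: [-0.4, -0.4, -0.9]
opening: 0.233
tcp [0.4427 0.0912 0.0709] y-ang 8.17 open 20.5 F [-0.4 -0.4 -0.9] t 14.62
shift mm [-1.7 -9.8 25.5]
 rot deg [ 3.   0.2 -0.4] q7 -0.81
 rot deg [  0.3  -4.7 179.5] q7 -0.81
[0.44284369 0.08600669 0.0874839 ] [[297.91751259 265.50225453]]
```

View pics/w13.png

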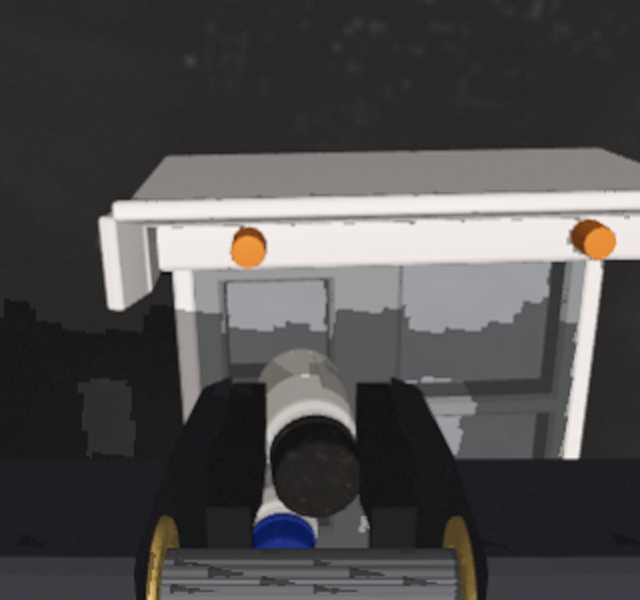

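```bash
python3 - <<'E'
from h import *
s=get_state();print(s["q"].round(3))
E
python3 -m creep '[-2,-9,0,0,0,0,0,0,0,0,0,0]';python3 - <<'E'
from h import *
s=get_state();print(s["q"].round(3))
go([.4346,.0882,.045],np.radians(8.6))
E
```

```text
[-0.302  0.797 -0.019  2.258  0.64   0.043 -0.812]
clock: 14.83
tool_pos: [0.4389, 0.089, 0.0722]
eef_rot: [0.656, 0.755, 0.018, 0.018]
contact_force: [-0.8, -0.1, 0.2]
opening: 0.23
[-0.296  0.794 -0.027  2.269  0.831  0.044 -1.003]
tcp [0.4389 0.089  0.0722] y-ang 8.06 open 20.3 F [-0.8 -0.1  0.2] t 14.83
shift mm [-0.1 -5.8 26.9]
 rot deg [ 2.9  0.3 -0.6] q7 -1.0
 rot deg [  0.4  -4.6 179.4] q7 -1.0
```

```bash
python3 -m creep '[0,-2,-5,3,0.2,-0.5,0,0,0,0,0,0]';python3 - <<'E'
from h import *
s=get_state();print(s["q"].round(3))
go([.4366,.092,.045],np.radians(8.6))
d=snapshot("wrist");save(d,"w14.png",(160,100,480,400),2);z=s["tool_pos"][2];print(atz(d,(318,340),z+.0165),atz(d,(310,286),z-.028),proj(d,[[.4346,.0882,.016]]))
E
```

```text
clock: 15.0
tool_pos: [0.4355, 0.0885, 0.077]
eef_rot: [0.652, 0.758, -0.002, 0.0]
contact_force: [0.5, 0.8, -0.6]
opening: 0.23
[-0.172  0.788 -0.216  2.22   0.811  0.215 -0.975]
tcp [0.4355 0.0885 0.077 ] y-ang 8.64 open 20.3 F [ 0.5  0.8 -0.6] t 15.0
shift mm [ 3.4  1.7 32. ]
 rot deg [-0.2  0.2  0. ] q7 -0.97
 rot deg [  -0.3   -0.3 -180. ] q7 -0.97
[0.4364792  0.08353265 0.09347205] [0.43199975 0.08578444 0.04897205] [[315.69454766 259.06621518]]
```

View pics/w14.png

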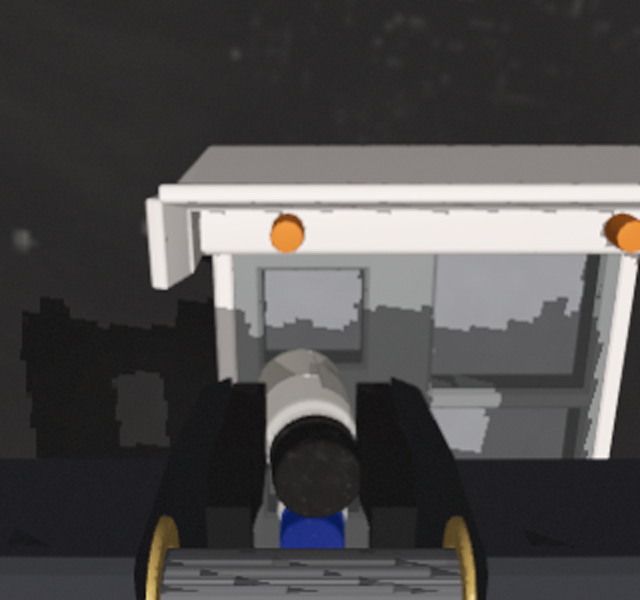

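```bash
python3 -m creep '[3,2,6,0,0,0,0,0,8,0,0,0,0,0,6,0,0,0,0,0,0,0,0,0,0,0,0,0,0,0]';python3 - <<'E'
from h import *
s=get_state();print(s["q"].round(3))
go([.4366,.091,.0335],np.radians(8.6))
d=snapshot("wrist");save(d,"w15.png",(160,100,480,400),2);z=s["tool_pos"][2];print(atz(d,(318,340),z+.0165),atz(d,(310,286),z-.028),proj(d,[[.4346,.0882,.016]]))
E
```

```text
clock: 15.47
tool_pos: [0.4372, 0.0906, 0.0546]
eef_rot: [0.653, 0.757, -0.001, 0.004]
contact_force: [-0.7, -0.5, -0.4]
opening: 0.225
[-0.244  0.834 -0.113  2.229  0.853  0.121 -1.022]
tcp [0.4372 0.0906 0.0546] y-ang 8.44 open 19.8 F [-0.7 -0.5 -0.4] t 15.47
shift mm [ 0.6 -0.6 21.1]
 rot deg [ 0.2  0.4 -0.2] q7 -1.02
 rot deg [  0.7  -0.3 179.8] q7 -1.02
[0.43811682 0.08566116 0.07106169] [0.4339253  0.08779255 0.02656169] [[311.52155711 276.95790306]]
```

View pics/w15.png

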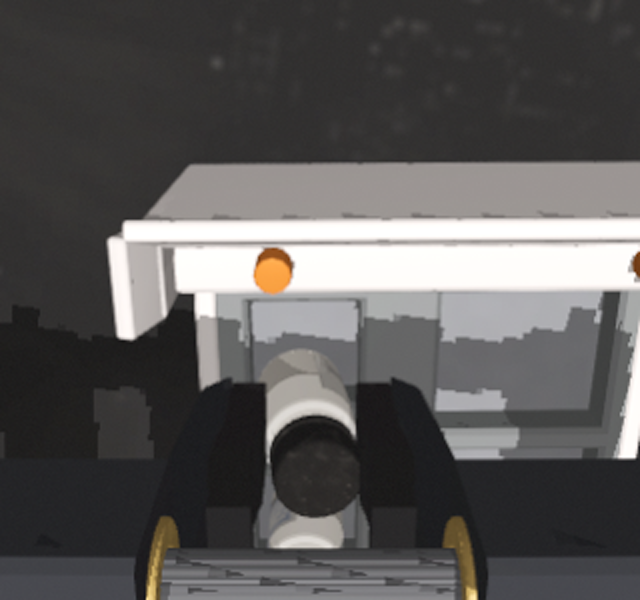

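```bash
python3 -m creep '[2.5,0,4,0,0,0,0,0,6,0,0,0,0,0,0,0,0,0,0,0,0,0,0,0]';python3 - <<'E'
from h import *
s=get_state();print(s["q"].round(3))
go([.4366,.092,.0335],np.radians(8.6))
d=snapshot("wrist");save(d,"w16.png",(160,100,480,400),2)
E
```

```text
clock: 15.85
tool_pos: [0.437, 0.0945, 0.0444]
eef_rot: [0.652, 0.758, -0.001, 0.004]
contact_force: [0.2, -0.1, -0.5]
opening: 0.231
[-0.28   0.857 -0.068  2.233  0.88   0.078 -1.054]
tcp [0.437  0.0945 0.0444] y-ang 8.56 open 20.4 F [ 0.2 -0.1 -0.5] t 15.85
shift mm [-2.3 -0.8 10.9]
 rot deg [ 0.3  0.4 -0. ] q7 -1.05
 rot deg [  0.7  -0.4 180. ] q7 -1.05
```

View pics/w16.png

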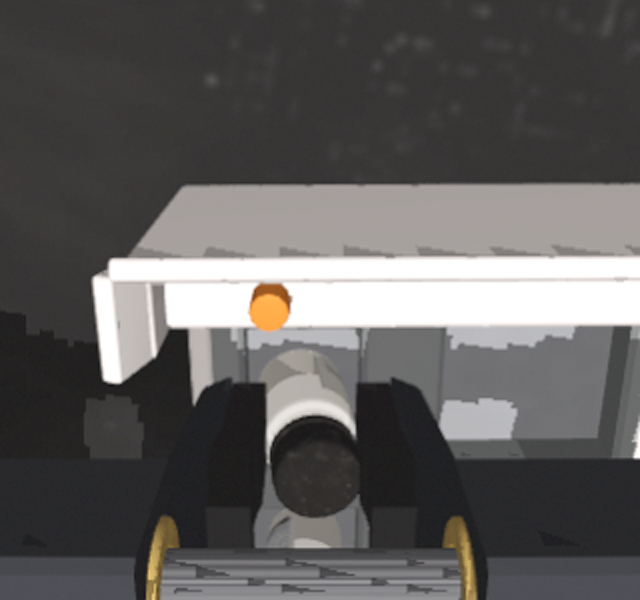

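Run:
```python
from h import *
d=snapshot("wrist");c=np.array([.4766,.038]);a=.1505;Rm=np.array([[np.cos(a),-np.sin(a)],[np.sin(a),np.cos(a)]])
for z in(.016,.004):
  P=[np.r_[Rm@(np.array([-34+dx,56+dy])/1e3)+c,z] for dx,dy in((0,0),(-15.5,15.5),(15.5,15.5),(15.5,-15.5),(-15.5,-15.5))]
  print(z,((proj(d,P)-[160,100])*2).round(0).tolist())
# predicted vial bottom circle if vial centered at hole, z=.016
t=np.linspace(0,2*np.pi,9)[:-1]
P=[np.r_[Rm@(np.array([-34+11*np.cos(k),56+11*np.sin(k)])/1e3)+c,.016] for k in t];print(((proj(d,P)-[160,100])*2).round(0).tolist())
```

```text
0.016 [[301.0, 383.0], [241.0, 330.0], [360.0, 330.0], [358.0, 434.0], [245.0, 434.0]]
0.004 [[302.0, 364.0], [245.0, 313.0], [357.0, 312.0], [355.0, 412.0], [248.0, 412.0]]
[[342.0, 383.0], [331.0, 357.0], [301.0, 346.0], [272.0, 357.0], [260.0, 383.0], [273.0, 409.0], [301.0, 420.0], [330.0, 409.0]]
```

```bash
python3 -m creep '[-0.5,0,4,0,0,0,0,0,5,0,0,0,0,0,3,0,0,0,0,0,0,0,0,0]';python3 - <<'E'
from h import *
s=get_state();print(s["q"].round(3))
go([.4366,.092,.0325],np.radians(8.6))
E
```

```text
clock: 16.28
tool_pos: [0.4378, 0.0938, 0.0326]
eef_rot: [0.653, 0.757, 0.001, 0.005]
contact_force: [0.7, 0.3, 0.0]
opening: 0.226
[-0.293  0.884 -0.042  2.235  1.158  0.043 -1.329]
tcp [0.4378 0.0938 0.0326] y-ang 8.47 open 19.9 F [0.7 0.3 0. ] t 16.28
shift mm [-1.6 -1.5  0.1]
 rot deg [ 0.4  0.4 -0.1] q7 -1.33
 rot deg [  0.6  -0.6 179.9] q7 -1.33
```

```bash
python3 -m creep '[0,0,0,0,0,0,0,0,0,0,0,0,0,0,0,0,0,0,0,0,0,0,0,0]' 36; python3 -m creep '[0,0,-8,0,0,0,0,0,-15,0,0,0,0,0,-25,0,0,0,0,0,-30,0,0,0,0,0,-10,0,0,0]';python3 - <<'E'
from h import *
s=get_state();print(s["q"].round(3))
go([.44,.05,.13],np.radians(8.6))
d=snapshot("wrist");save(d,"w17.png")
E
```

```text
clock: 16.62
tool_pos: [0.4379, 0.0936, 0.0328]
eef_rot: [0.653, 0.757, 0.001, 0.004]
contact_force: [-0.0, 0.1, -0.6]
opening: 0.408
clock: 17.03
tool_pos: [0.4345, 0.0942, 0.1225]
eef_rot: [0.652, 0.758, -0.004, 0.002]
contact_force: [0.6, -0.1, -0.9]
opening: 0.408
[-0.008  0.723 -0.504  2.187  0.861  0.445 -1.061]
tcp [0.4345 0.0942 0.1225] y-ang 8.63 open 35.9 F [ 0.6 -0.1 -0.9] t 17.03
shift mm [-44.6  -1.2  -7.1]
 rot deg [-0.1  0.5  0. ] q7 -1.06
 rot deg [  -0.7   -0.2 -180. ] q7 -1.06
```

View pics/w17.png

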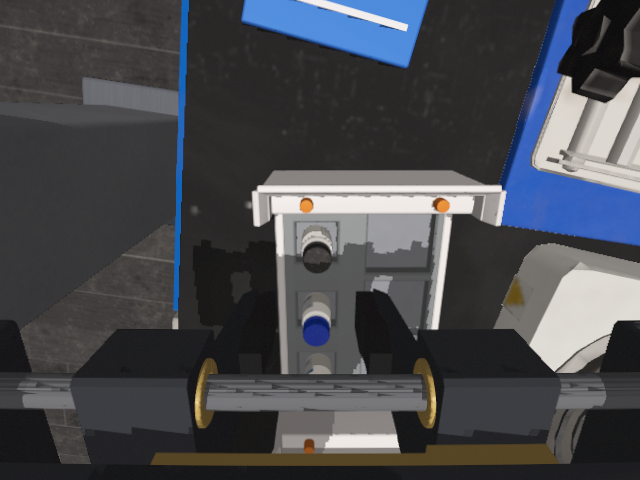

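```bash
python3 -m creep '[-30,-5,-10,0,0,0,-36,-5,0,0,0,0,-36,-5,0,0,0,0,-36,-5,0,0,0,0,-36,-5,0,0,0,0]' 62;python3 -m creep '[-36,-5,0,0,0,0,-36,-5,0,0,0,0,-36,-5,0,0,0,0,-36,-5,0,0,0,0,-36,-5,0,0,0,0]';python3 -m creep '[-20,-5,0,0,0,0,0,0,0,0,0,0]';python3 - <<'E'
from h import *
s=get_state();print(s["q"].round(3))
go([.4365,-.295,.12],np.radians(8.6))
E
```

```text
clock: 17.5
tool_pos: [0.4402, -0.0751, 0.1343]
eef_rot: [0.644, 0.765, 0.004, 0.002]
contact_force: [0.4, 0.0, -0.4]
opening: 0.701
clock: 17.92
tool_pos: [0.4425, -0.2658, 0.1303]
eef_rot: [0.644, 0.765, 0.003, -0.001]
contact_force: [0.1, 0.5, 0.9]
opening: 0.708
clock: 18.08
tool_pos: [0.4377, -0.2974, 0.1275]
eef_rot: [0.65, 0.76, 0.0, -0.001]
contact_force: [-0.2, -0.5, -0.6]
opening: 0.7
[ 0.903  0.814 -0.669  1.937  0.798  0.68  -0.111]
tcp [ 0.4377 -0.2974  0.1275] y-ang 8.99 open 61.7 F [-0.2 -0.5 -0.6] t 18.08
shift mm [ 2.5 -0.8  7.5]
 rot deg [-0.  -0.1  0.4] q7 -0.11
 rot deg [ 1.000e-01 -1.000e-01 -1.796e+02] q7 -0.11
```

```bash
python3 -m creep '[1,0,20,0,0,0.4,0,0,20,0,0,0,0,0,15,0,0,0,0,0,0,0,0,0]';python3 - <<'E'
from h import *
go([.4365,-.296,.014],np.radians(8.6))
d=snapshot("wrist");save(d,"w18.png");print(proj(d,[[.4365,-.296,.028]]))
E
```

```text
clock: 18.42
tool_pos: [0.4362, -0.2969, 0.0687]
eef_rot: [0.654, 0.756, 0.0, -0.001]
contact_force: [-0.1, -0.3, 0.1]
opening: 0.701
tcp [ 0.4362 -0.2969  0.0687] y-ang 8.26 open 61.8 F [-0.1 -0.3  0.1] t 18.42
shift mm [ 0.7  0.5 54.7]
 rot deg [-0.1 -0.2 -0.3] q7 -0.22
 rot deg [-2.000e-01  1.000e-01  1.797e+02] q7 -0.22
[[317.87653585 271.30535618]]
```

View pics/w18.png

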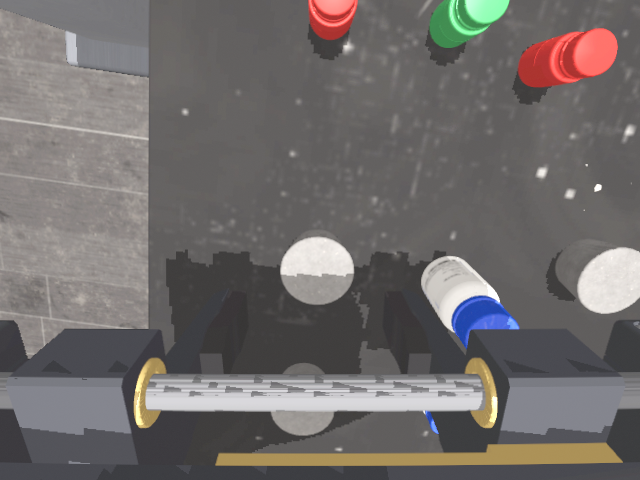

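```bash
python3 -m creep '[0.7,0.5,14,0,0,0,0,0,14,0,0,0,0,0,10,0,0,0,0,0,0,0,0,0]';python3 - <<'E'
from h import *
go([.4365,-.296,.014],np.radians(8.6))
E
```

```text
clock: 18.8
tool_pos: [0.4395, -0.293, 0.0329]
eef_rot: [0.652, 0.758, 0.002, 0.0]
contact_force: [-0.7, -0.1, 0.8]
opening: 0.7
tcp [ 0.4395 -0.293   0.0329] y-ang 8.56 open 61.7 F [-0.7 -0.1  0.8] t 18.8
shift mm [-2.6 -3.4 18.9]
 rot deg [ 0.2 -0.1 -0. ] q7 -0.3
 rot deg [ -0.2  -0.3 180. ] q7 -0.3
```

```bash
python3 -m creep '[-2.5,-3.5,8,0.2,0,0,0,0,8,0,0,0,0,0,2,0,0,0,0,0,0,0,0,0]';python3 - <<'E'
from h import *
go([.4365,-.296,.014],np.radians(8.6))
E
```

```text
clock: 19.13
tool_pos: [0.4375, -0.2958, 0.0152]
eef_rot: [0.652, 0.758, 0.001, 0.0]
contact_force: [-0.1, -0.9, -0.0]
opening: 0.708
tcp [ 0.4375 -0.2958  0.0152] y-ang 8.63 open 62.3 F [-0.1 -0.9 -0. ] t 19.13
shift mm [-0.1 -1.   1.2]
 rot deg [ 0.1 -0.   0. ] q7 -0.33
 rot deg [ 1.0e-01  1.0e-01 -1.8e+02] q7 -0.33
```

```bash
python3 -m creep '[0,0,0,0,0,0,0,0,0,0,0,0,0,0,0,0,0,0,0,0,0,0,0,0,0,0,0,0,0,0]' 30 25;python3 -m creep '[0,0,-15,0,0,0,0,0,-25,0,0,0,0,0,-35,0,0,0,0,0,-35,0,0,0,0,0,0,0,0,0]';python3 - <<'E'
from h import *
go([.4959,.0975,.125],np.radians(8.6))
d=snapshot("wrist");save(d,"w19.png")
E
```

```text
clock: 19.55
tool_pos: [0.438, -0.2962, 0.0161]
eef_rot: [0.652, 0.758, 0.001, 0.001]
contact_force: [0.0, -0.1, -0.6]
opening: 0.446
clock: 19.97
tool_pos: [0.4367, -0.295, 0.1288]
eef_rot: [0.651, 0.759, 0.001, -0.002]
contact_force: [0.2, 0.7, -0.5]
opening: 0.444
tcp [ 0.4367 -0.295   0.1288] y-ang 8.7 open 39.1 F [ 0.2  0.7 -0.5] t 19.97
shift mm [379.  117.9   5. ]
 rot deg [-0.1 -0.2  0.1] q7 -0.12
 rot deg [ 3.000e-01 -1.000e-01 -1.799e+02] q7 -0.12
```

View pics/w19.png

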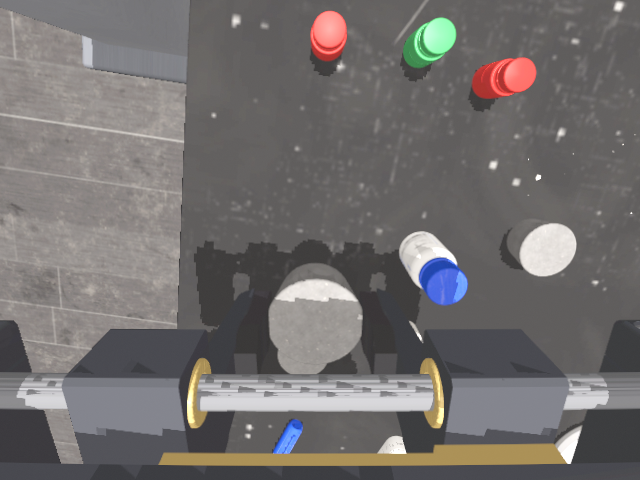

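```bash
python3 -m creep '[30,8,-3,0,0,0,34,11,0,0,0,0,35,11,0,0,0,0,35,11,0,0,0,0,35,11,0,0,0,0]';python3 -m creep '[35,11,0,0,0,0,35,11,0,0,0,0,35,11,0,0,0,0,35,11,0,0,0,0,35,9,0,0,0,0]';python3 -m creep '[15,5,0,0,0,0,0,0,0,0,0,0]';python3 - <<'E'
from h import *
s=get_state();print(s["q"].round(3))
go([.4959,.0975,.1],np.radians(8.6))
E
```

```text
clock: 20.43
tool_pos: [0.4587, -0.1275, 0.1251]
eef_rot: [0.661, 0.75, -0.005, -0.003]
contact_force: [-0.6, -0.1, -0.3]
opening: 0.441
clock: 20.85
tool_pos: [0.486, 0.0599, 0.1187]
eef_rot: [0.662, 0.75, -0.009, -0.006]
contact_force: [0.5, -0.1, -0.2]
opening: 0.446
clock: 21.02
tool_pos: [0.4891, 0.0867, 0.1172]
eef_rot: [0.657, 0.754, -0.006, -0.008]
contact_force: [-0.2, 0.5, -0.3]
opening: 0.445
[ 0.085  0.788 -0.578  2.024  0.77   0.577 -0.898]
tcp [0.4891 0.0867 0.1172] y-ang 7.86 open 39.2 F [-0.2  0.5 -0.3] t 21.02
shift mm [ 9.7  8.5 17.1]
 rot deg [-1.1 -0.3 -0.7] q7 -0.9
 rot deg [ -0.4   1.7 179.2] q7 -0.9
```

```bash
python3 -m creep '[9,8,6,-1,-0.3,-0.7,0,0,12,0,0,0,0,0,10,0,0,0,0,0,0,0,0,0,0,0,0,0,0,0]';python3 - <<'E'
from h import *
go([.4959,.0975,.05],np.radians(8.6))
d=snapshot("wrist");save(d,"w20.png");print(proj(d,[[.4959,.0975,.016]]))
E
```

```text
clock: 21.43
tool_pos: [0.4928, 0.0924, 0.0842]
eef_rot: [0.652, 0.758, -0.005, -0.001]
contact_force: [0.7, 0.1, 0.1]
opening: 0.446
tcp [0.4928 0.0924 0.0842] y-ang 8.63 open 39.3 F [0.7 0.1 0.1] t 21.43
shift mm [ 4.8  4.1 34.1]
 rot deg [-0.5  0.3  0. ] q7 -0.97
 rot deg [  -0.5   -0.8 -180. ] q7 -0.97
[[323.83789322 247.48676206]]
```

View pics/w20.png

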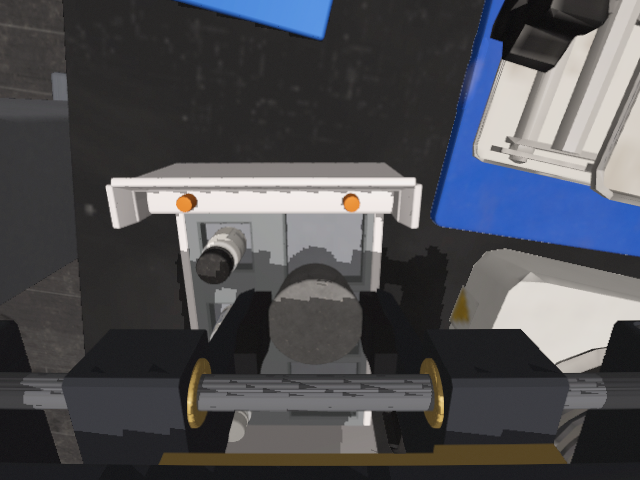

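```bash
python3 -m creep '[4.5,4,8,-0.5,0.3,0,0,0,10,0,0,0,0,0,8,0,0,0,0,0,0,0,0,0,0,0,0,0,0,0]';python3 - <<'E'
from h import *
go([.4959,.0975,.035],np.radians(8.6))
E
```

```text
clock: 21.9
tool_pos: [0.4961, 0.0928, 0.0572]
eef_rot: [0.654, 0.756, -0.001, 0.001]
contact_force: [0.4, 0.3, -0.6]
opening: 0.449
tcp [0.4961 0.0928 0.0572] y-ang 8.31 open 39.5 F [ 0.4  0.3 -0.6] t 21.9
shift mm [ 4.7  0.5 22.2]
 rot deg [-0.   0.2 -0.3] q7 -1.04
 rot deg [  0.3   0.  179.7] q7 -1.04
```

```bash
python3 -m creep '[5,0,6,0,0.2,-0.3,1,0,8,0,0,0,0,0,6,0,0,0,0,0,0,0,0,0,0,0,0,0,0,0]';python3 - <<'E'
from h import *
go([.4959,.0975,.02],np.radians(8.6))
d=snapshot("wrist");save(d,"w21.png");print(proj(d,[[.4959,.0975,.016]]))
E
```

```text
clock: 22.32
tool_pos: [0.4953, 0.0992, 0.0355]
eef_rot: [0.652, 0.758, 0.0, -0.0]
contact_force: [0.7, 0.3, 0.5]
opening: 0.447
tcp [0.4953 0.0992 0.0355] y-ang 8.63 open 39.4 F [0.7 0.3 0.5] t 22.32
shift mm [-1.8  0.4 15.5]
 rot deg [-0. -0.  0.] q7 -1.09
 rot deg [ 1.0e-01 -0.0e+00 -1.8e+02] q7 -1.09
[[317.83845594 292.94568387]]
```

View pics/w21.png

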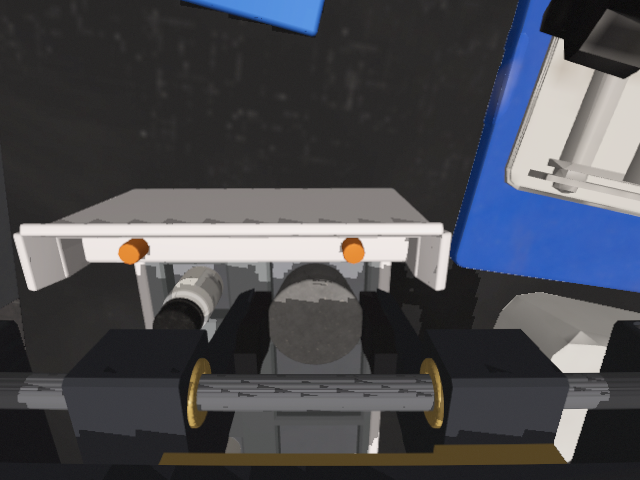

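```bash
python3 -m creep '[-1,0,5,0,0,0,0,0,6,0,0,0,0,0,4,0,0,0,0,0,0,0,0,0]';python3 - <<'E'
from h import *
go([.4959,.0975,.02],np.radians(8.6))
E
```

```text
clock: 22.7
tool_pos: [0.496, 0.0984, 0.0197]
eef_rot: [0.652, 0.758, 0.001, -0.0]
contact_force: [-0.0, 0.4, 0.5]
opening: 0.443
tcp [0.496  0.0984 0.0197] y-ang 8.61 open 39.0 F [-0.   0.4  0.5] t 22.7
shift mm [-0.9 -0.3 -0.3]
 rot deg [ 0.1 -0.1  0. ] q7 -1.12
 rot deg [ 1.0e-01  1.0e-01 -1.8e+02] q7 -1.12
```

```bash
python3 -m creep '[0,0,0,0,0,0,0,0,0,0,0,0,0,0,0,0,0,0]' 50; python3 -m creep '[0,0,-10,0,0,0,0,0,-20,0,0,0,0,0,-30,0,0,0,0,0,-35,0,0,0,0,0,-10,0,0,0]';python3 - <<'E'
from h import *
s=get_state();print(s["q"].round(3))
go([.4413,-.396,.13],np.radians(8.6))
d=snapshot("wrist");save(d,"w22.png");d=snapshot("scene");save(d,"s22.png",(300,220,460,400),3.3)
E
```

```text
clock: 22.95
tool_pos: [0.4959, 0.0983, 0.0194]
eef_rot: [0.652, 0.758, 0.001, -0.0]
contact_force: [-0.6, 0.7, 0.9]
opening: 0.568
clock: 23.37
tool_pos: [0.4933, 0.098, 0.1258]
eef_rot: [0.651, 0.759, -0.003, -0.002]
contact_force: [-0.1, -0.5, 0.2]
opening: 0.569
[ 0.069  0.777 -0.591  2.011  0.767  0.596 -0.901]
tcp [0.4933 0.098  0.1258] y-ang 8.76 open 50.1 F [-0.1 -0.5  0.2] t 23.37
shift mm [-480.3 -126.7   -3. ]
 rot deg [-0.4  0.   0.2] q7 -0.9
 rot deg [-1.000e-01 -7.000e-01 -1.798e+02] q7 -0.9
```

View pics/w22.png

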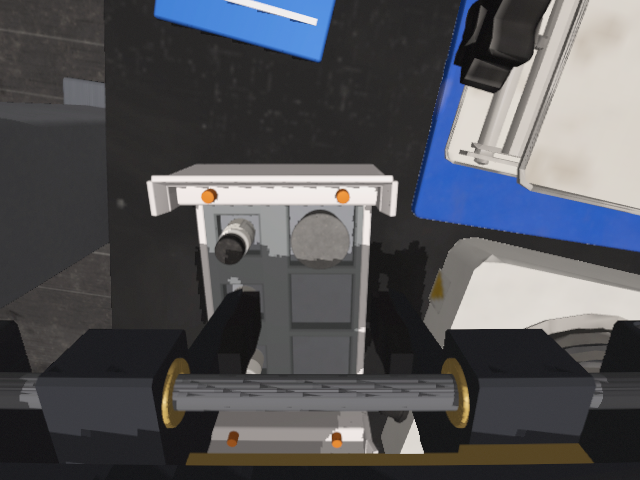

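View pics/s22.png

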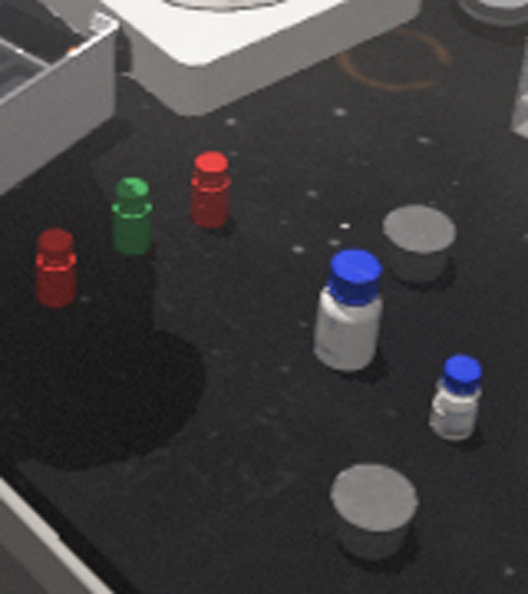

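```bash
python3 -m creep '[-30,-8,-3,-0.4,0,0,-35,-9,0,0,0,0,-36,-9,0,0,0,0,-36,-9,0,0,0,0,-36,-9,0,0,0,0]' 62;python3 -m creep '[-36,-9,0,0,0,0,-36,-9,0,0,0,0,-36,-9,0,0,0,0,-36,-9,0,0,0,0,-36,-9,0,0,0,0]';python3 -m creep '[-36,-9,0,0,0,0,-36,-9,0,0,0,0,-25,-9,0,0,0,0,-10,-5,0,0,0,0,0,0,0,0,0,0]';python3 - <<'E'
from h import *
s=get_state();print(s["q"].round(3))
go([.4413,-.395,.12],np.radians(8.6))
E
```

```text
clock: 23.88
tool_pos: [0.4774, -0.0743, 0.1237]
eef_rot: [0.644, 0.765, 0.004, -0.002]
contact_force: [0.8, -0.1, -0.6]
opening: 0.698
clock: 24.3
tool_pos: [0.4577, -0.268, 0.1151]
eef_rot: [0.643, 0.766, 0.002, -0.007]
contact_force: [1.1, 0.3, 0.1]
opening: 0.702
clock: 24.72
tool_pos: [0.4344, -0.3955, 0.1042]
eef_rot: [0.649, 0.76, -0.003, -0.011]
contact_force: [0.5, 0.5, -0.0]
opening: 0.705
[ 1.034  0.917 -0.687  1.752  0.786  0.798  0.104]
tcp [ 0.4344 -0.3955  0.1042] y-ang 9.0 open 62.1 F [ 0.5  0.5 -0. ] t 24.72
shift mm [ -0.4   6.6 -15.9]
 rot deg [-1.1 -0.7  0.4] q7 0.1
 rot deg [   1.1   -1.7 -179.6] q7 0.1
```

```bash
python3 -m creep '[0,6,10,-1.1,-0.7,0.4,0,0,12,0,0,0,0,0,10,0,0,0,0,0,0,0,0,0]';python3 - <<'E'
from h import *
go([.4413,-.3955,.014],np.radians(8.6))
d=snapshot("wrist");save(d,"w23.png");print(proj(d,[[.4413,-.3955,.028]]))
E
```

```text
clock: 25.05
tool_pos: [0.4383, -0.3917, 0.0663]
eef_rot: [0.652, 0.758, -0.0, -0.003]
contact_force: [1.4, -0.6, -0.2]
opening: 0.7
tcp [ 0.4383 -0.3917  0.0663] y-ang 8.63 open 61.6 F [ 1.4 -0.6 -0.2] t 25.05
shift mm [-4.4  2.6 52.3]
 rot deg [-0.2 -0.2  0. ] q7 0.03
 rot deg [   0.4   -0.4 -180. ] q7 0.03
[[321.58666854 281.55551277]]
```

View pics/w23.png

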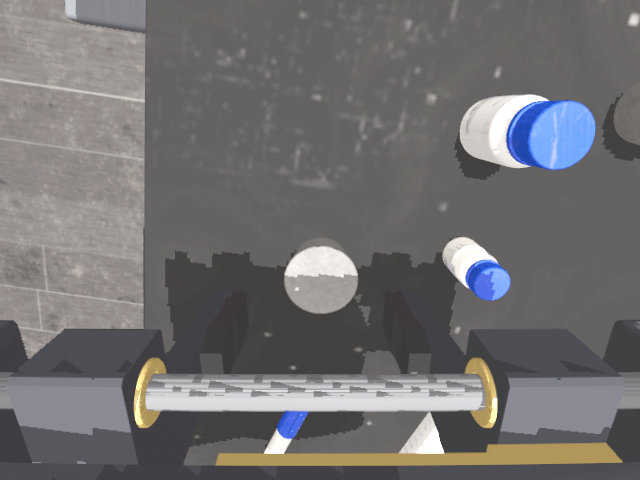

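Stopper top at (321,279), matching the estimate (321.6,281.5); the blue vial at (475,265) is well clear of the right finger. Descend.

```bash
python3 -m creep '[-3.5,2.5,12,0,0,0,0,0,12,0,0,0,0,0,10,0,0,0,0,0,0,0,0,0]';python3 - <<'E'
from h import *
go([.4413,-.395,.014],np.radians(8.6))
E
```

```text
clock: 25.43
tool_pos: [0.4437, -0.3928, 0.0302]
eef_rot: [0.65, 0.76, 0.0, -0.003]
contact_force: [-0.4, -0.3, -0.5]
opening: 0.704
tcp [ 0.4437 -0.3928  0.0302] y-ang 8.89 open 62.0 F [-0.4 -0.3 -0.5] t 25.43
shift mm [-1.9 -2.7 16.2]
 rot deg [-0.2 -0.3  0.3] q7 -0.0
 rot deg [   0.4   -0.2 -179.7] q7 -0.0
```

```bash
python3 -m creep '[-1.5,-2.5,7,0,0,0,0,0,7,0,0,0,0,0,2,0,0,0,0,0,0,0,0,0]';python3 - <<'E'
from h import *
go([.4413,-.395,.014],np.radians(8.6))
E
```

```text
clock: 25.77
tool_pos: [0.4411, -0.3945, 0.0118]
eef_rot: [0.65, 0.76, 0.0, -0.003]
contact_force: [1.7, 0.1, -0.1]
opening: 0.706
tcp [ 0.4411 -0.3945  0.0118] y-ang 8.9 open 62.2 F [ 1.7  0.1 -0.1] t 25.77
shift mm [-0.5  0.1 -2.2]
 rot deg [-0.2 -0.3  0.3] q7 -0.02
 rot deg [   0.4   -0.3 -179.7] q7 -0.02
```

```bash
python3 -m creep '[0,0,-2.5,0,0,0,0,0,0,0,0,0,0,0,0,0,0,0,0,0,0,0,0,0,0,0,0,0,0,0]' 30 25;python3 -m creep '[0,0,-15,0,0,0,0,0,-25,0,0,0,0,0,-35,0,0,0,0,0,-35,0,0,0,0,0,0,0,0,0]';python3 - <<'E'
from h import *
go([.5043,.0422,.125],np.radians(8.6))
d=snapshot("wrist");save(d,"w24.png")
E
```

```text
clock: 26.18
tool_pos: [0.4417, -0.395, 0.0157]
eef_rot: [0.65, 0.76, 0.001, -0.002]
contact_force: [-0.5, -0.2, -0.3]
opening: 0.446
clock: 26.6
tool_pos: [0.4414, -0.3939, 0.1322]
eef_rot: [0.649, 0.76, 0.001, -0.004]
contact_force: [0.9, 0.6, 0.2]
opening: 0.448
tcp [ 0.4414 -0.3939  0.1322] y-ang 9.0 open 39.5 F [0.9 0.6 0.2] t 26.6
shift mm [420.8 130.4   9.7]
 rot deg [-0.2 -0.4  0.4] q7 0.13
 rot deg [   0.6   -0.4 -179.6] q7 0.13
```

View pics/w24.png

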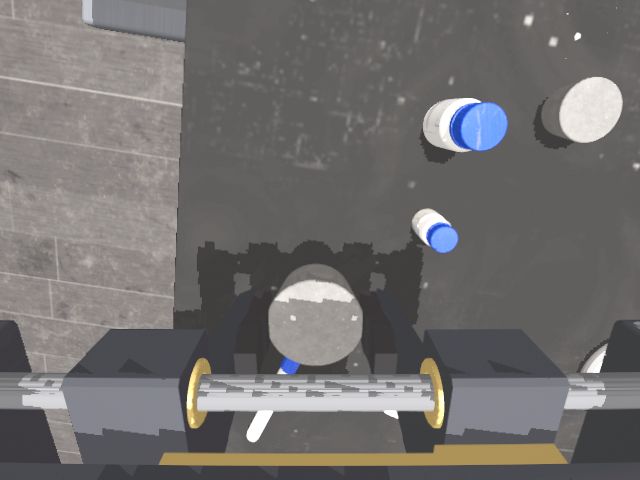

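```bash
python3 -m creep '[30,8,-3,0,0,0,36,11,0,0,0,0,36,11,0,0,0,0,36,11,0,0,0,0,36,11,0,0,0,0]';python3 -m creep '[36,11,0,0,0,0,36,11,0,0,0,0,36,11,0,0,0,0,36,11,0,0,0,0,36,11,0,0,0,0]';python3 -m creep '[34,11,0,0,0,0,20,9,0,0,0,0,5,4,0,0,0,0,0,0,0,0,0,0]';python3 - <<'E'
from h import *
s=get_state();print(s["q"].round(3))
go([.5043,.0422,.1],np.radians(8.6))
E
```

```text
clock: 27.07
tool_pos: [0.4615, -0.221, 0.1332]
eef_rot: [0.659, 0.752, -0.003, -0.003]
contact_force: [1.1, 0.4, 0.3]
opening: 0.449
clock: 27.48
tool_pos: [0.4891, -0.0276, 0.1318]
eef_rot: [0.659, 0.752, -0.006, -0.005]
contact_force: [0.2, 0.2, -0.4]
opening: 0.443
clock: 27.82
tool_pos: [0.5048, 0.0484, 0.1318]
eef_rot: [0.653, 0.757, -0.003, -0.007]
contact_force: [0.1, -0.2, -0.9]
opening: 0.444
[ 0.193  0.779 -0.625  1.988  0.751  0.633 -0.785]
tcp [0.5048 0.0484 0.1318] y-ang 8.43 open 39.1 F [ 0.1 -0.2 -0.9] t 27.82
shift mm [-6.2 -0.9 31.7]
 rot deg [-0.8 -0.4 -0.2] q7 -0.79
 rot deg [ -0.6   1.2 179.8] q7 -0.79
```

```bash
python3 -m creep '[-5.5,0,10,-0.8,-0.4,-0.2,0,0,14,0,0,0,0,0,14,0,0,0,0,0,10,0,0,0,0,0,0,0,0,0]';python3 - <<'E'
from h import *
go([.5043,.0422,.05],np.radians(8.6))
E
```

```text
clock: 28.23
tool_pos: [0.5038, 0.0333, 0.0814]
eef_rot: [0.655, 0.756, -0.004, 0.002]
contact_force: [0.1, 0.1, -1.2]
opening: 0.444
tcp [0.5038 0.0333 0.0814] y-ang 8.19 open 39.1 F [ 0.1  0.1 -1.2] t 28.23
shift mm [ 9.   1.8 31.4]
 rot deg [-0.2  0.4 -0.4] q7 -0.89
 rot deg [  0.6   0.3 179.6] q7 -0.89
```

```bash
python3 -m creep '[7,1.5,8,-0.2,0.3,-0.3,1,0,10,0,0,0,0,0,8,0,0,0,0,0,0,0,0,0,0,0,0,0,0,0]';python3 - <<'E'
from h import *
go([.5043,.0422,.04],np.radians(8.6))
E
```

```text
clock: 28.65
tool_pos: [0.504, 0.0385, 0.053]
eef_rot: [0.654, 0.756, -0.001, 0.001]
contact_force: [0.5, -0.3, -0.0]
opening: 0.448
tcp [0.504  0.0385 0.053 ] y-ang 8.26 open 39.5 F [ 0.5 -0.3 -0. ] t 28.65
shift mm [ 3.6  0.9 13. ]
 rot deg [-0.   0.2 -0.3] q7 -0.95
 rot deg [  0.3   0.  179.7] q7 -0.95
```

```bash
python3 -m creep '[4,0.5,5,0,0,-0.3,0,0,7,0,0,0,0,0,4,0,0,0,0,0,0,0,0,0,0,0,0,0,0,0]';python3 - <<'E'
from h import *
go([.5043,.0422,.02],np.radians(8.6))
d=snapshot("wrist");save(d,"w25.png");print(proj(d,[[.5043,.0422,.016]]))
E
```

```text
clock: 29.07
tool_pos: [0.5045, 0.0437, 0.0359]
eef_rot: [0.652, 0.758, -0.0, 0.001]
contact_force: [-0.4, 0.0, 0.4]
opening: 0.448
tcp [0.5045 0.0437 0.0359] y-ang 8.65 open 39.5 F [-0.4  0.   0.4] t 29.07
shift mm [-1.4 -0.4 15.9]
 rot deg [0.1 0.2 0. ] q7 -1.0
 rot deg [-3.0e-01  1.0e-01 -1.8e+02] q7 -1.0
[[316.17166258 291.81176978]]
```

View pics/w25.png

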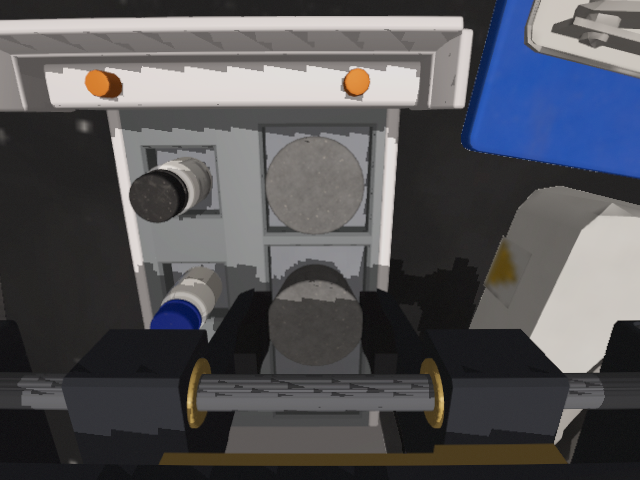

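Aligned over the middle large hole; first stopper is at (315,185) in its hole. Lower and release.

```bash
python3 -m creep '[-1,0,5,0,0,0,0,0,6,0,0,0,0,0,4,0,0,0,0,0,0,0,0,0]';python3 - <<'E'
from h import *
go([.5043,.0422,.02],np.radians(8.6))
E
```

```text
clock: 29.45
tool_pos: [0.5052, 0.0424, 0.02]
eef_rot: [0.652, 0.758, 0.0, 0.002]
contact_force: [-0.0, 0.5, -1.3]
opening: 0.445
tcp [0.5052 0.0424 0.02  ] y-ang 8.61 open 39.2 F [-0.   0.5 -1.3] t 29.45
shift mm [-0.1 -1.   0. ]
 rot deg [0.1 0.1 0. ] q7 -1.03
 rot deg [  -0.2    0.2 -180. ] q7 -1.03
```

```bash
python3 -m creep '[0,0,0,0,0,0,0,0,0,0,0,0,0,0,0,0,0,0]' 50; python3 -m creep '[0,0,-10,0,0,0,0,0,-20,0,0,0,0,0,-30,0,0,0,0,0,-35,0,0,0,0,0,-10,0,0,0]';python3 - <<'E'
from h import *
go([.6055,-.277,.13],np.radians(8.6))
d=snapshot("wrist");save(d,"w26.png");d=snapshot("scene");save(d,"s26.png",(300,220,460,400),3.3)
E
```

```text
clock: 29.7
tool_pos: [0.505, 0.0424, 0.0196]
eef_rot: [0.652, 0.758, -0.0, 0.002]
contact_force: [0.9, 0.3, -0.1]
opening: 0.568
clock: 30.12
tool_pos: [0.5024, 0.043, 0.1262]
eef_rot: [0.651, 0.759, -0.003, -0.001]
contact_force: [1.2, -0.3, -0.2]
opening: 0.569
tcp [0.5024 0.043  0.1262] y-ang 8.76 open 50.2 F [ 1.2 -0.3 -0.2] t 30.12
shift mm [-331.9   53.1   -3.1]
 rot deg [-0.3  0.2  0.2] q7 -0.81
 rot deg [  -0.3   -0.5 -179.8] q7 -0.81
```

View pics/s26.png

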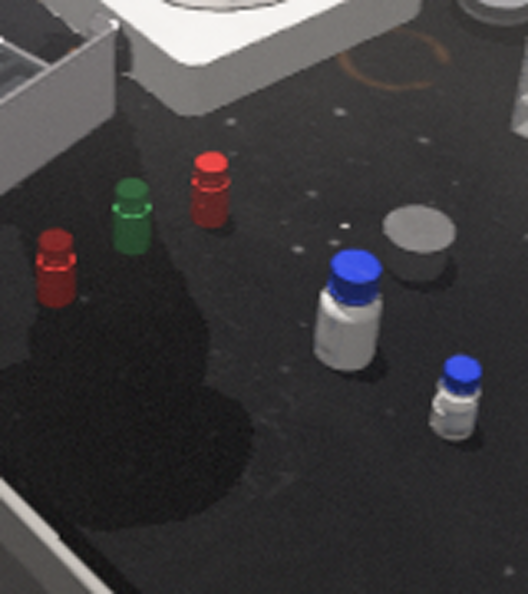

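View pics/w26.png

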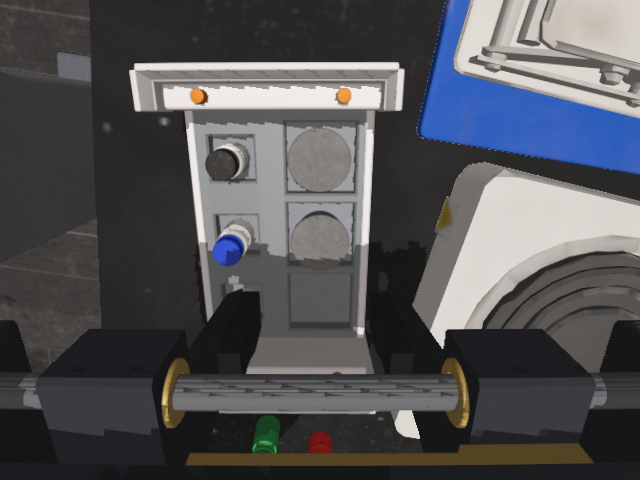

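```bash
python3 -m creep '[-30,5,-3,-0.3,0,0,-36,6,0,0,0,0,-36,6,0,0,0,0,-36,6,0,0,0,0,-36,6,0,0,0,0]' 62;python3 -m creep '[-36,6,0,0,0,0,-36,6,0,0,0,0,-36,6,0,0,0,0,-25,4,0,0,0,0,-5,1,0,0,0,0]';python3 -m creep '[0,0,0,0,0,0]';python3 - <<'E'
from h import *
s=get_state();print(s["q"].round(3))
go([.6055,-.277,.12],np.radians(8.6))
E
```

```text
clock: 30.63
tool_pos: [0.5578, -0.1192, 0.1246]
eef_rot: [0.643, 0.766, -0.0, -0.002]
contact_force: [-0.0, -0.6, 0.3]
opening: 0.704
clock: 31.05
tool_pos: [0.6015, -0.2687, 0.1142]
eef_rot: [0.647, 0.762, -0.006, -0.004]
contact_force: [0.1, -1.3, -0.6]
opening: 0.701
clock: 31.13
tool_pos: [0.6007, -0.2707, 0.1121]
eef_rot: [0.648, 0.761, -0.007, -0.005]
contact_force: [-0.6, 0.9, 0.9]
opening: 0.702
[ 0.693  0.975 -0.69   1.525  0.729  0.929 -0.082]
tcp [ 0.6007 -0.2707  0.1121] y-ang 9.15 open 61.9 F [-0.6  0.9  0.9] t 31.13
shift mm [-7.   3.7 -8. ]
 rot deg [-0.9  0.1  0.5] q7 -0.08
 rot deg [-1.000e-01 -1.500e+00 -1.794e+02] q7 -0.08
```

```bash
python3 -m creep '[-6,3.5,10,-0.9,0.1,0.5,0,0,12,0,0,0,0,0,10,0,0,0,0,0,0,0,0,0]';python3 - <<'E'
from h import *
go([.6055,-.277,.015],np.radians(8.6))
d=snapshot("wrist");save(d,"w27.png");print(proj(d,[[.6055,-.277,.028]]))
E
```

```text
clock: 31.47
tool_pos: [0.6023, -0.2701, 0.0748]
eef_rot: [0.65, 0.76, -0.001, -0.004]
contact_force: [1.1, -0.1, 0.0]
opening: 0.702
tcp [ 0.6023 -0.2701  0.0748] y-ang 8.98 open 61.9 F [ 1.1 -0.1  0. ] t 31.47
shift mm [-7.5  2.4 59.8]
 rot deg [-0.3 -0.2  0.4] q7 -0.11
 rot deg [   0.4   -0.5 -179.6] q7 -0.11
[[320.84064115 280.10541359]]
```

View pics/w27.png

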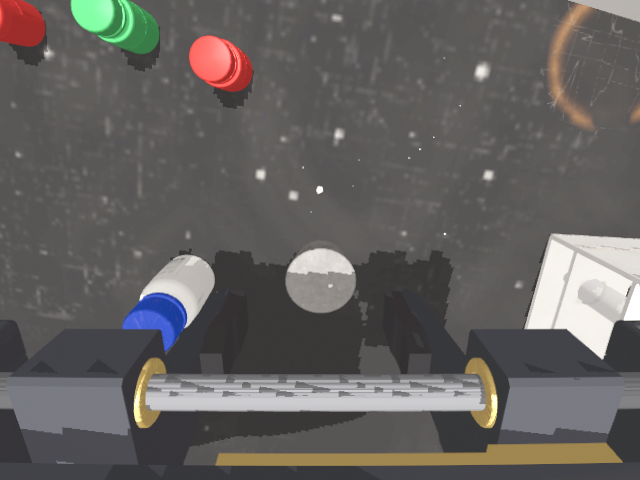

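```bash
python3 -m creep '[-5,2.5,0,-0.3,-0.2,0.4,-2,0,0,0,0,0,0,0,0,0,0,0]' 55;python3 - <<'E'
from h import *
go([.6055,-.277,.015],np.radians(8.6))
E
```

```text
clock: 31.77
tool_pos: [0.6074, -0.2729, 0.0763]
eef_rot: [0.65, 0.76, 0.001, -0.001]
contact_force: [0.5, 0.0, 0.3]
opening: 0.628
tcp [ 0.6074 -0.2729  0.0763] y-ang 8.88 open 55.3 F [0.5 0.  0.3] t 31.77
shift mm [-3.9 -2.6 61.3]
 rot deg [ 0.1 -0.1  0.3] q7 -0.11
 rot deg [ 2.000e-01  1.000e-01 -1.797e+02] q7 -0.11
```

```bash
python3 -m creep '[-5,-2,12,0,0,0,-1,0,14,0,0,0,0,0,12,0,0,0,0,0,0,0,0,0]';python3 - <<'E'
from h import *
go([.6055,-.277,.015],np.radians(8.6))
E
```

```text
clock: 32.1
tool_pos: [0.6075, -0.2802, 0.0363]
eef_rot: [0.65, 0.76, 0.001, 0.001]
contact_force: [-0.7, -0.1, -0.1]
opening: 0.626
tcp [ 0.6075 -0.2802  0.0363] y-ang 8.86 open 55.1 F [-0.7 -0.1 -0.1] t 32.1
shift mm [ 3.5 -1.5 21.3]
 rot deg [ 0.2 -0.   0.3] q7 -0.12
 rot deg [   0.     0.3 -179.7] q7 -0.12
```

```bash
python3 -m creep '[2.5,-1.5,8,0,0,0,0,0,8,0,0,0,0,0,4,0,0,0,0,0,0,0,0,0]';python3 - <<'E'
from h import *
go([.6055,-.277,.015],np.radians(8.6))
E
```

```text
clock: 32.43
tool_pos: [0.6042, -0.2773, 0.0122]
eef_rot: [0.65, 0.76, 0.001, -0.0]
contact_force: [-0.4, -1.6, 0.3]
opening: 0.624
tcp [ 0.6042 -0.2773  0.0122] y-ang 8.87 open 55.0 F [-0.4 -1.6  0.3] t 32.43
shift mm [ 0.1  1.3 -2.8]
 rot deg [ 0.1 -0.1  0.3] q7 -0.15
 rot deg [ 2.000e-01  1.000e-01 -1.797e+02] q7 -0.15
```

```bash
python3 -m creep '[0,0,-3,0,0,0,0,0,0,0,0,0,0,0,0,0,0,0,0,0,0,0,0,0,0,0,0,0,0,0]' 30 25;python3 -m creep '[0,0,-15,0,0,0,0,0,-25,0,0,0,0,0,-35,0,0,0,0,0,-35,0,0,0,0,0,0,0,0,0]';python3 - <<'E'
from h import *
go([.5127,-.0132,.125],np.radians(8.6))
d=snapshot("wrist");save(d,"w28.png")
E
```

```text
clock: 32.85
tool_pos: [0.6052, -0.2771, 0.0164]
eef_rot: [0.65, 0.76, 0.002, 0.0]
contact_force: [0.5, -0.6, 0.3]
opening: 0.443
clock: 33.27
tool_pos: [0.6042, -0.2764, 0.1331]
eef_rot: [0.65, 0.76, 0.001, -0.001]
contact_force: [0.5, -0.4, 0.1]
opening: 0.444
tcp [ 0.6042 -0.2764  0.1331] y-ang 8.94 open 39.1 F [ 0.5 -0.4  0.1] t 33.27
shift mm [274.2 -49.4   9. ]
 rot deg [ 0.  -0.2  0.3] q7 -0.06
 rot deg [   0.3    0.  -179.7] q7 -0.06
```

View pics/w28.png

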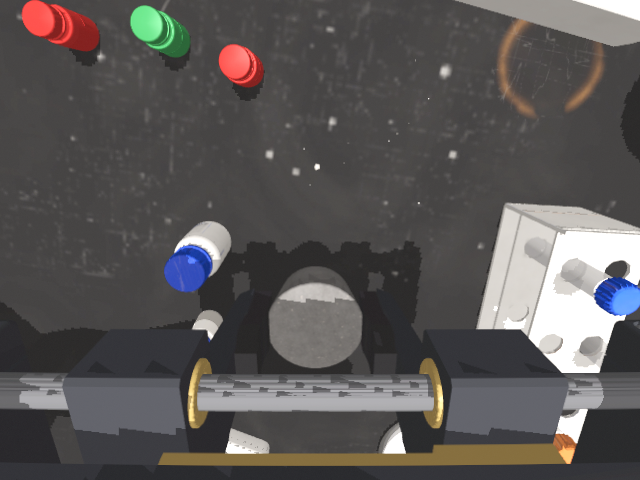

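```bash
python3 -m creep '[30,-5,-3,0,0,0,36,-6,0,0,0,0,36,-6,0,0,0,0,36,-6,0,0,0,0,36,-6,0,0,0,0]';python3 -m creep '[36,-6,0,0,0,0,36,-6,0,0,0,0,20,-4,0,0,0,0,0,0,0,0,0,0]';python3 - <<'E'
from h import *
s=get_state();print(s["q"].round(3))
go([.5127,-.0132,.1],np.radians(8.6))
E
```

```text
clock: 33.73
tool_pos: [0.5464, -0.1167, 0.1336]
eef_rot: [0.658, 0.753, -0.002, 0.001]
contact_force: [1.0, 0.0, -0.5]
opening: 0.439
clock: 34.07
tool_pos: [0.5119, -0.0155, 0.1337]
eef_rot: [0.654, 0.757, -0.001, -0.002]
contact_force: [0.8, -0.1, 0.1]
opening: 0.441
[ 0.322  0.78  -0.637  1.982  0.77   0.642 -0.679]
tcp [ 0.5119 -0.0155  0.1337] y-ang 8.35 open 38.9 F [ 0.8 -0.1  0.1] t 34.07
shift mm [ 2.1  1.3 33.7]
 rot deg [-0.2 -0.1 -0.2] q7 -0.68
 rot deg [-1.000e-01  3.000e-01  1.798e+02] q7 -0.68
```

```bash
python3 -m creep '[2,1,12,0,0,-0.2,0,0,14,0,0,0,0,0,14,0,0,0,0,0,12,0,0,0,0,0,0,0,0,0]';python3 - <<'E'
from h import *
go([.5127,-.0132,.05],np.radians(8.6))
E
```

```text
clock: 34.48
tool_pos: [0.5123, -0.0144, 0.0803]
eef_rot: [0.651, 0.759, -0.002, -0.001]
contact_force: [-0.8, 0.1, -0.2]
opening: 0.441
tcp [ 0.5123 -0.0144  0.0803] y-ang 8.76 open 38.8 F [-0.8  0.1 -0.2] t 34.48
shift mm [ 1.2  0.7 30.3]
 rot deg [-0.2  0.1  0.2] q7 -0.78
 rot deg [  -0.2   -0.3 -179.8] q7 -0.78
```

```bash
python3 -m creep '[1,0,12,0,0,0,0,0,12,0,0,0,0,0,10,0,0,0,0,0,8,0,0,0,0,0,0,0,0,0]';python3 - <<'E'
from h import *
go([.5127,-.0132,.02],np.radians(8.6))
d=snapshot("wrist");save(d,"w29.png");print(proj(d,[[.5127,-.0132,.016]]))
E
```

```text
clock: 34.9
tool_pos: [0.5133, -0.0178, 0.0371]
eef_rot: [0.653, 0.757, -0.003, 0.001]
contact_force: [-1.1, 0.6, 0.2]
opening: 0.443
tcp [ 0.5133 -0.0178  0.0371] y-ang 8.47 open 39.1 F [-1.1  0.6  0.2] t 34.9
shift mm [ 4.7  0.1 17.1]
 rot deg [-0.2  0.3 -0.1] q7 -0.86
 rot deg [  0.4   0.3 179.9] q7 -0.86
[[317.37228046 279.81054606]]
```

View pics/w29.png

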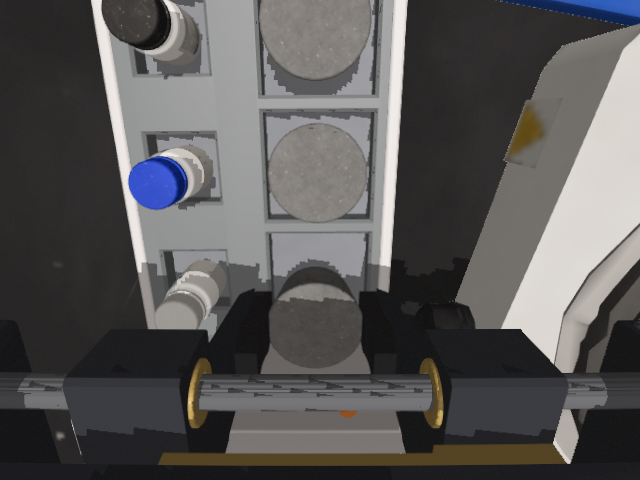

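```bash
python3 -m creep '[4.5,-0.5,0,0,0.3,0,0,0,0,0,0,0]'
python3 - <<'E'
from h import *
go([.5127,-.0132,.02],np.radians(8.6))
d=snapshot("wrist");save(d,"w30.png",(220,200,560,420),2.3)
for z in(.02,.035): print(atz(d,(445,340),z),atz(d,(425,340),z))
E
```

```text
clock: 35.12
tool_pos: [0.5128, -0.0133, 0.0383]
eef_rot: [0.653, 0.757, -0.001, -0.001]
contact_force: [0.4, 0.6, -0.6]
opening: 0.442
tcp [ 0.5128 -0.0133  0.0383] y-ang 8.43 open 38.9 F [ 0.4  0.6 -0.6] t 35.12
shift mm [ 0.1 -0.  18.3]
 rot deg [-0.1 -0.  -0.2] q7 -0.87
 rot deg [ -0.    0.2 179.8] q7 -0.87
[ 0.58398327 -0.03186206  0.02      ] [ 0.57347795 -0.033399    0.02      ]
[ 0.57631783 -0.02265432  0.035     ] [ 0.56677128 -0.02405099  0.035     ]
```

View pics/w30.png

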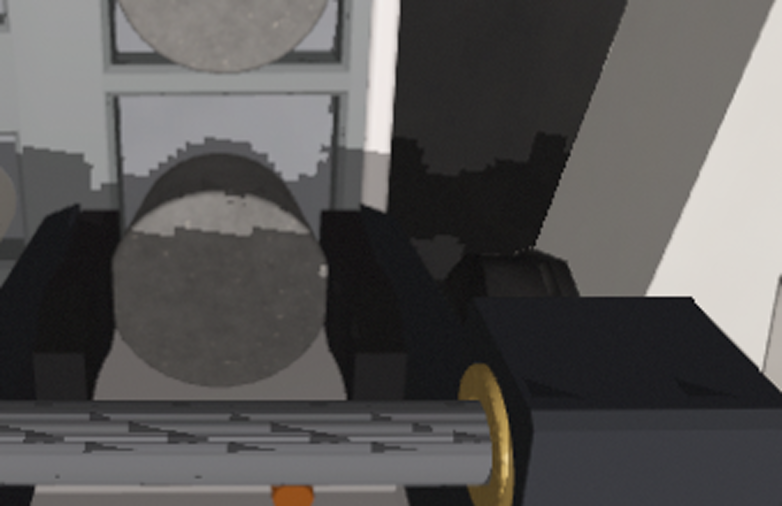

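```bash
python3 -m creep '[0,0,6,0,0,0,0.5,0,7,0,0,0,0,0,4,0,0,0,0,0,0,0,0,0]'
python3 - <<'E'
from h import *
go([.5127,-.0132,.02],np.radians(8.6))
E
```

```text
clock: 35.5
tool_pos: [0.5139, -0.0132, 0.021]
eef_rot: [0.653, 0.757, 0.0, 0.0]
contact_force: [0.2, -0.1, -0.5]
opening: 0.446
tcp [ 0.5139 -0.0132  0.021 ] y-ang 8.4 open 39.3 F [ 0.2 -0.1 -0.5] t 35.5
shift mm [ 0.1 -1.2  1. ]
 rot deg [ 0.1  0.  -0.2] q7 -0.91
 rot deg [ 0.000e+00 -1.000e-01  1.798e+02] q7 -0.91
```

Now release, rise, and head to the cover; first re-measure the cover from the free views.

```bash
python3 -m creep '[0,0,0,0,0,0,0,0,0,0,0,0,0,0,0,0,0,0]' 48; python3 -m creep '[0,0,-10,0,0,0,0,0,-20,0,0,0,0,0,-30,0,0,0,0,0,-35,0,0,0,0,0,-35,0,0,0]';python3 - <<'E'
from h import *
s=get_state();print(s["q"].round(3))
d=snapshot("wrist");save(d,"w31.png");dt=snapshot("top");ds=snapshot("scene");save(ds,"s31.png",(150,160,470,400),2.4);save(dt,"t31.png",(140,250,240,315),7)
E
```

```text
clock: 35.75
tool_pos: [0.5136, -0.013, 0.0205]
eef_rot: [0.653, 0.757, -0.0, 0.0]
contact_force: [-0.4, 0.4, -0.5]
opening: 0.543
clock: 36.17
tool_pos: [0.5087, -0.013, 0.1518]
eef_rot: [0.652, 0.758, -0.005, -0.005]
contact_force: [0.3, -0.3, -0.5]
opening: 0.547
[ 0.337  0.756 -0.671  1.967  0.728  0.694 -0.645]
```

View pics/w31.png

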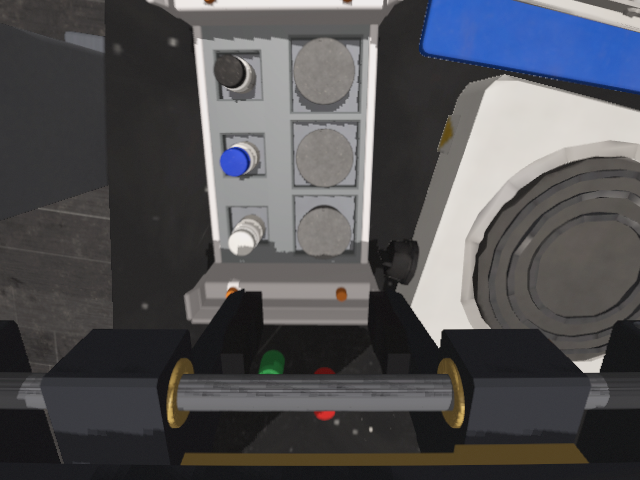

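View pics/s31.png

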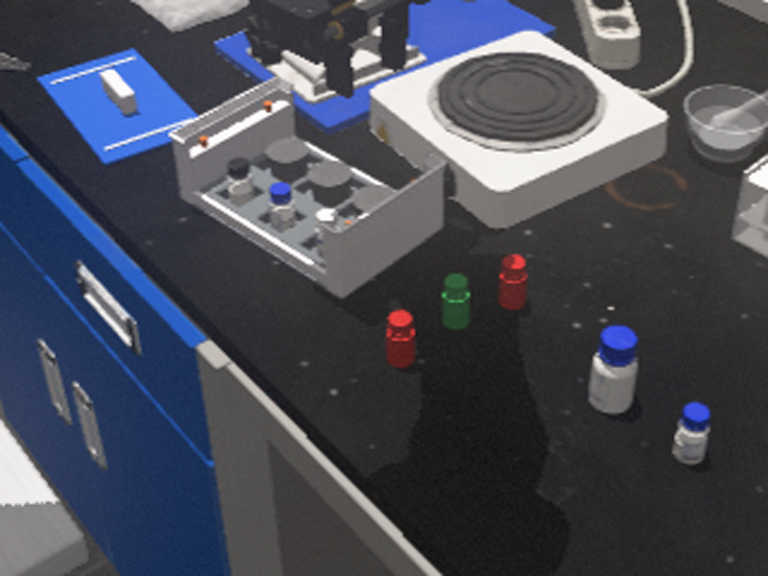

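View pics/t31.png

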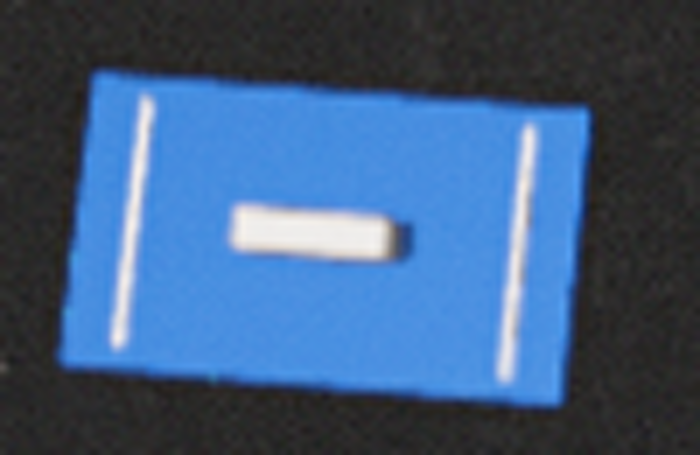

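Run:
```python
from h import *
from scipy.optimize import least_squares
dt=snapshot("top")
px=np.array([(95,72),(590,107),(562,407),(60,365)])/7+[140,250]
L=np.array([[56.5,97.5],[56.5,-97.5],[-56.5,-97.5],[-56.5,97.5]])/1e3
def f(p):
    a=p[2];Rm=np.array([[np.cos(a),-np.sin(a)],[np.sin(a),np.cos(a)]])
    return (proj(dt,np.c_[L@Rm.T+p[:2],np.full(4,.005)])-px).ravel()
s=least_squares(f,[.43,.318,-.1]);print(s.x,np.degrees(s.x[2]),s.fun.round(1))
print(atz(dt,np.array((310,232))/7+[140,250],.029))
print(atz(dt,(232/7+140,227/7+250),.029)-atz(dt,(389/7+140,237/7+250),.029))
go([s.x[0],s.x[1],.14],s.x[2])
print(get_state()["q"].round(2))
```

```text
[ 0.4291481   0.31546966 -0.09442779] -5.410313764198359 [-0.2  0.1  0.2  0.4  0.1 -0.4 -0.1 -0.1]
[0.42899712 0.31541125 0.029     ]
[0.00490624 0.05983328 0.        ]
tcp [ 0.5102 -0.0134  0.1514] y-ang 8.57 open 48.1 F [-0.4 -0.8 -0.6] t 36.37
shift mm [337.3 -31.1  11.5]
 rot deg [-0.6  0.1 14. ] q7 -0.65
 rot deg [  -0.2   -0.9 -166. ] q7 -0.65
[ 0.34  0.76 -0.67  1.97  0.73  0.69 -0.65]
```

```bash
python3 -m creep '[20,-20,-15,-0.6,0,4,34,-12,-10,0,0,4,35,-2,0,0,0,3,35,4,0,0,0,3,36,0,0,0,0,0]' 44 40;python3 - <<'E'
from h import *
go([.429,.3154,.17],-.0944)
E
```

```text
clock: 36.78
tool_pos: [0.4749, 0.1322, 0.171]
eef_rot: [0.751, 0.661, -0.01, 0.0]
contact_force: [0.0, -0.7, -0.0]
opening: 0.498
tcp [0.4749 0.1322 0.171 ] y-ang -7.28 open 43.8 F [ 0.  -0.7 -0. ] t 36.78
shift mm [175.9 -68.7  -0.8]
 rot deg [-0.8  0.9 -1.9] q7 -1.13
 rot deg [  1.4   1.2 178.1] q7 -1.13
```

```bash
python3 -m creep '[32,-15,0,-0.8,0.5,-0.5,34,-14,0,0,0,-0.5,34,-14,0,0,0,-0.5,32,-12,0,0,0,0,15,-6,0,0,0,0]';python3 -m creep '[0,0,0,0,0,0]';python3 - <<'E'
from h import *
print(get_state()["q"].round(2))
go([.429,.3154,.1],-.0944)
E
```

```text
clock: 37.2
tool_pos: [0.4258, 0.2941, 0.1648]
eef_rot: [0.74, 0.672, -0.006, 0.001]
contact_force: [-0.3, 0.7, -0.3]
opening: 0.499
clock: 37.28
tool_pos: [0.4232, 0.2983, 0.164]
eef_rot: [0.738, 0.675, -0.006, -0.0]
contact_force: [0.7, 0.2, 1.1]
opening: 0.496
[-0.36  0.72 -0.57  1.94  0.6   0.68 -1.4 ]
tcp [0.4232 0.2983 0.164 ] y-ang -5.14 open 43.7 F [0.7 0.2 1.1] t 37.28
shift mm [18.1  4.8 63.8]
 rot deg [-0.5  0.5  0.3] q7 -1.4
 rot deg [  -0.8   -0.8 -179.7] q7 -1.4
```

```bash
python3 -m creep '[12,3,15,-0.5,0.5,0.3,4,1,20,0,0,0,0,0,20,0,0,0,0,0,0,0,0,0,0,0,0,0,0,0]';python3 - <<'E'
from h import *
go([.429,.3154,.009],-.0944)
d=snapshot("wrist");save(d,"w32.png");print(proj(d,[[.429,.3154,.029]]))
E
```

```text
clock: 37.7
tool_pos: [0.4277, 0.3077, 0.1037]
eef_rot: [0.74, 0.673, -0.005, 0.002]
contact_force: [0.7, 0.3, 0.9]
opening: 0.502
tcp [0.4277 0.3077 0.1037] y-ang -5.4 open 44.2 F [0.7 0.3 0.9] t 37.7
shift mm [ 8.8  0.9 94.6]
 rot deg [-0.2  0.6  0. ] q7 -1.49
 rot deg [  -0.9   -0.3 -180. ] q7 -1.49
[[318.08304399 238.18968501]]
```

View pics/w32.png

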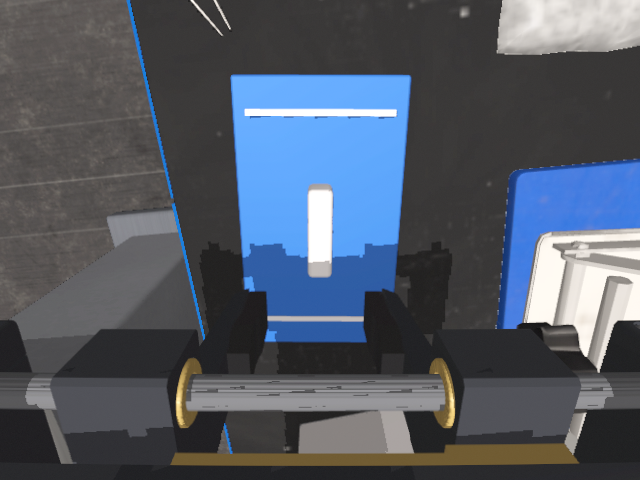

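```bash
python3 -m creep '[8,1,15,-0.2,0.5,0,2,0,18,0,0,0,0,0,18,0,0,0,0,0,0,0,0,0,0,0,0,0,0,0]' 36;python3 - <<'E'
from h import *
go([.429,.3165,.009],-.0944)
d=snapshot("wrist");save(d,"w33.png");print(proj(d,[[.429,.3165,.029]]))
E
```

```text
clock: 38.17
tool_pos: [0.4337, 0.3135, 0.0557]
eef_rot: [0.742, 0.67, 0.001, 0.002]
contact_force: [0.6, 0.4, 0.6]
opening: 0.409
tcp [0.4337 0.3135 0.0557] y-ang -5.82 open 36.0 F [0.6 0.4 0.6] t 38.17
shift mm [ 2.5 -5.2 46.7]
 rot deg [ 0.3  0.  -0.4] q7 -1.56
 rot deg [ 1.000e-01 -4.000e-01  1.796e+02] q7 -1.56
[[307.17166057 278.61176971]]
```

View pics/w33.png

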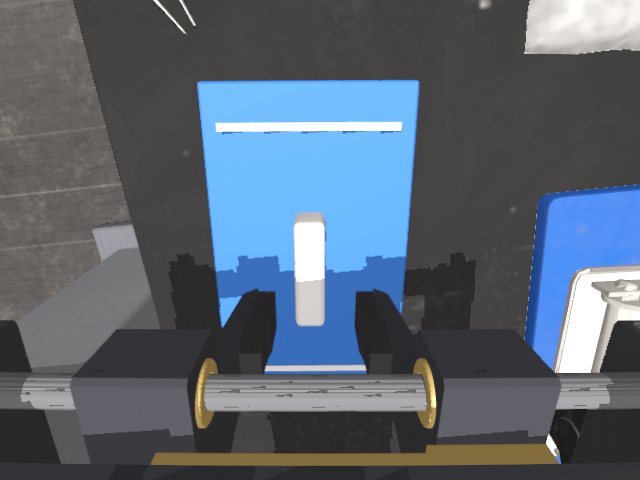

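```bash
python3 -m creep '[2.5,-4,8,0.3,0,-0.4,1,0,10,0,0,0,0,0,8,0,0,0,0,0,0,0,0,0,0,0,0,0,0,0]';python3 - <<'E'
from h import *
go([.430,.318,.009],-.0944)
E
```

```text
clock: 38.63
tool_pos: [0.4317, 0.3182, 0.0309]
eef_rot: [0.74, 0.672, 0.002, -0.0]
contact_force: [0.2, -0.2, 0.9]
opening: 0.411
tcp [0.4317 0.3182 0.0309] y-ang -5.49 open 36.2 F [ 0.2 -0.2  0.9] t 38.63
shift mm [-0.5 -1.8 21.9]
 rot deg [ 0.2 -0.2 -0.1] q7 -1.6
 rot deg [ -0.3  -0.2 179.9] q7 -1.6
```

```bash
python3 -m creep '[-0.5,-1.5,8,0.2,0,0,0,0,8,0,0,0,0,0,3,0,0,0,0,0,0,0,0,0,0,0,0,0,0,0]';python3 - <<'E'
from h import *
go([.430,.318,.009],-.0944)
E
```

```text
clock: 39.05
tool_pos: [0.4299, 0.3179, 0.0096]
eef_rot: [0.74, 0.673, 0.0, -0.001]
contact_force: [-0.4, -0.0, 0.3]
opening: 0.407
tcp [0.4299 0.3179 0.0096] y-ang -5.47 open 35.8 F [-0.4 -0.   0.3] t 39.05
shift mm [0.1 0.1 0.6]
 rot deg [-0.1 -0.2 -0.1] q7 -1.62
 rot deg [-2.000e-01  1.000e-01  1.799e+02] q7 -1.62
```

```bash
python3 -m creep '[0,0,0,0,0,0,0,0,0,0,0,0,0,0,0,0,0,0,0,0,0,0,0,0,0,0,0,0,0,0]' 5 50;python3 -m creep '[0,0,-8,0,0,0,0,0,-14,0,0,0,0,0,-18,0,0,0,0,0,-20,0,0,0,0,0,0,0,0,0]';python3 - <<'E'
from h import *
go([.4766,.038,.15],.1505)
d=snapshot("wrist");save(d,"w34.png");d=snapshot("scene");save(d,"s34.png",(100,100,400,320),2.5)
E
```

```text
clock: 39.47
tool_pos: [0.4301, 0.318, 0.0099]
eef_rot: [0.74, 0.672, 0.001, -0.001]
contact_force: [0.0, -0.2, -1.4]
opening: 0.178
clock: 39.88
tool_pos: [0.4289, 0.3168, 0.0727]
eef_rot: [0.74, 0.673, -0.001, -0.001]
contact_force: [-0.3, -0.1, -2.0]
opening: 0.174
tcp [0.4289 0.3168 0.0727] y-ang -5.42 open 15.3 F [-0.3 -0.1 -2. ] t 39.88
shift mm [-273.1   73.5  -77.4]
 rot deg [ -0.2  -0.  -14. ] q7 -1.54
 rot deg [ -0.    0.3 166. ] q7 -1.54
```

View pics/w34.png

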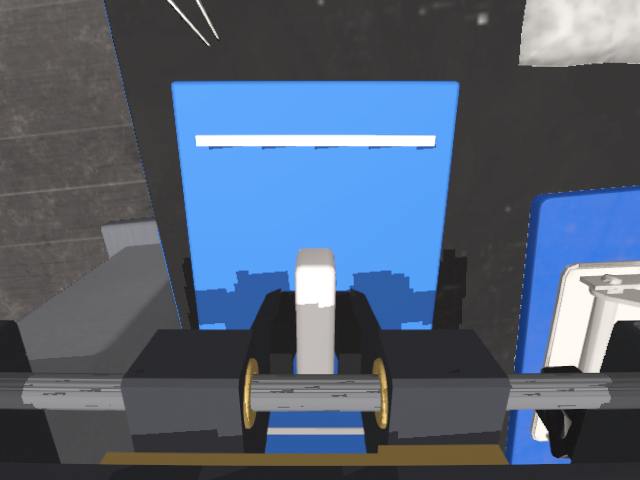

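View pics/s34.png

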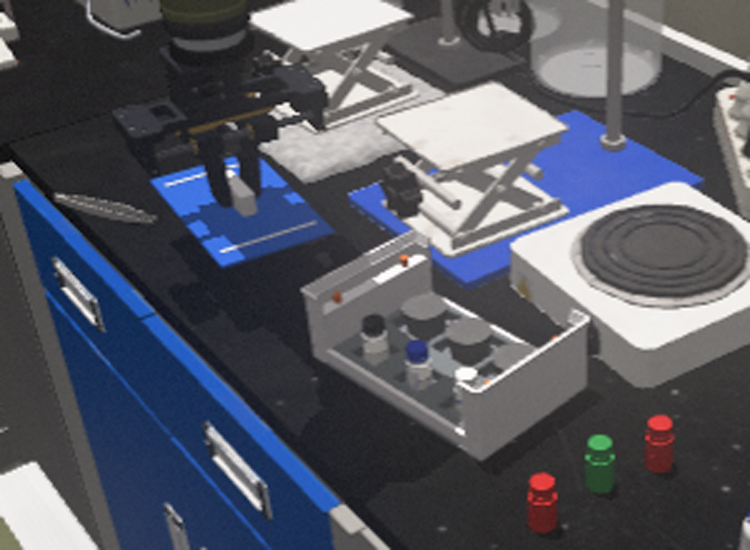

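```bash
python3 -m creep '[0,0,-25,0,0,0,0,0,-30,0,0,0,0,0,-30,0,0,0,-15,1,-15,0,0,0,-25,2,0,0,0,0]';python3 -m creep '[-28,2,0,0,0,-2.5,-28,3,0,0,0,-2.5,-28,5,0,0,0,-2.5,-28,6,0,0,0,-2.5,-28,8,0,0,0,-2]';python3 - <<'E'
from h import *
go([.4766,.038,.15],.1505)
E
```

```text
clock: 40.4
tool_pos: [0.425, 0.2788, 0.169]
eef_rot: [0.737, 0.676, -0.006, -0.003]
contact_force: [-0.3, -0.4, -0.4]
opening: 0.176
clock: 40.82
tool_pos: [0.446, 0.136, 0.1664]
eef_rot: [0.656, 0.755, -0.008, -0.005]
contact_force: [-0.2, 0.2, -1.3]
opening: 0.176
tcp [0.446  0.136  0.1664] y-ang 8.02 open 15.5 F [-0.2  0.2 -1.3] t 40.82
shift mm [-101.3   16.9   16.3]
 rot deg [-1.1  0.1 -0.6] q7 -0.99
 rot deg [  0.2   1.7 179.4] q7 -0.99
```

```bash
python3 -m creep '[-24,4,0,-1,0,-0.5,-24,4,0,0,0,0,-24,4,0,0,0,0,-15,2,0,0,0,0,0,0,0,0,0,0]';python3 -m creep '[0,0,0,0,0,0]';python3 - <<'E'
from h import *
go([.4766,.038,.13],.1505)
d=snapshot("wrist");save(d,"w35.png");print(get_state()["q"].round(2))
E
```

```text
clock: 41.23
tool_pos: [0.4712, 0.0378, 0.1603]
eef_rot: [0.656, 0.755, -0.008, -0.001]
contact_force: [0.0, -0.9, -2.2]
opening: 0.175
clock: 41.32
tool_pos: [0.4707, 0.0373, 0.1594]
eef_rot: [0.657, 0.754, -0.008, -0.002]
contact_force: [-0.4, 0.3, -1.6]
opening: 0.179
tcp [0.4707 0.0373 0.1594] y-ang 7.91 open 15.7 F [-0.4  0.3 -1.6] t 41.32
shift mm [ 0.2  6.3 29.3]
 rot deg [-0.8  0.5 -0.7] q7 -0.81
 rot deg [  0.7   1.3 179.3] q7 -0.81
[ 0.22  0.7  -0.66  2.07  0.74  0.64 -0.81]
```

View pics/w35.png

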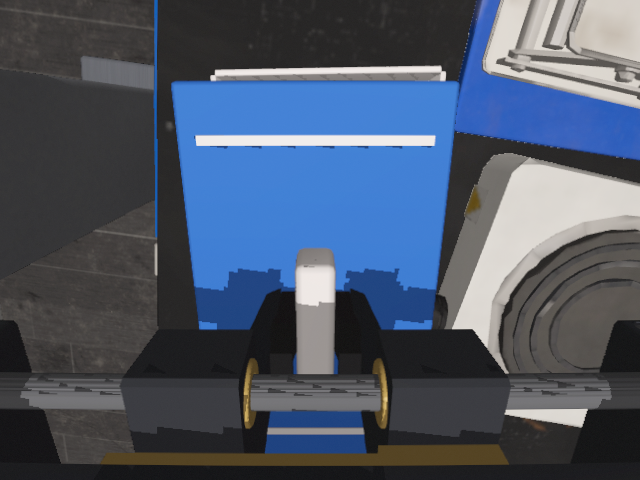

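Run:
```python
from h import *
d=snapshot("wrist");s=get_state();r=R.from_quat(s["eef_rot"])
for px in((172,83),(458,83),(268,455),(365,455),(195,140),(436,141)):
    o,v=ray(d,px);o=r.inv().apply(o-s["tool_pos"]);v=r.inv().apply(v);t=(.0049-o[2])/v[2];print(px,((o+v*t)*1000).round(1))
```

```text
(172, 83) [ 94.6 -56.2   4.9]
(458, 83) [94.5 53.9  4.9]
(268, 455) [-95.1 -27.4   4.9]
(365, 455) [-95.1  26.3   4.9]
(195, 140) [ 73.3 -49.5   4.9]
(436, 141) [72.8 47.6  4.9]
```

```bash
python3 -m creep '[1,5,10,-0.8,0.5,-0.7,0.5,1,14,0,0,0,0,0,12,0,0,0,0,0,0,0,0,0,0,0,0,0,0,0]';python3 - <<'E'
from h import *
go([.4766,.0392,.09],.1505)
E
```

```text
clock: 41.83
tool_pos: [0.4757, 0.0498, 0.1229]
eef_rot: [0.646, 0.763, 0.003, -0.002]
contact_force: [0.0, 1.5, -1.0]
opening: 0.177
tcp [0.4757 0.0498 0.1229] y-ang 9.51 open 15.6 F [ 0.   1.5 -1. ] t 41.83
shift mm [-10.8  -0.9  32.9]
 rot deg [ 0.2 -0.4  0.9] q7 -0.89
 rot deg [   0.6    0.2 -179.1] q7 -0.89
```

```bash
python3 -m creep '[-5,0,0,0.2,-0.3,0.7,-3,0,0,0,0,0,0,0,0,0,0,0,0,0,0,0,0,0]';python3 - <<'E'
from h import *
go([.4766,.0392,.09],.1505)
E
```

```text
clock: 42.17
tool_pos: [0.4775, 0.044, 0.1247]
eef_rot: [0.65, 0.76, 0.001, -0.0]
contact_force: [0.1, 0.7, -1.8]
opening: 0.177
tcp [0.4775 0.044  0.1247] y-ang 8.98 open 15.6 F [ 0.1  0.7 -1.8] t 42.17
shift mm [-4.7 -1.6 34.7]
 rot deg [ 0.1 -0.1  0.4] q7 -0.88
 rot deg [ 2.000e-01  1.000e-01 -1.796e+02] q7 -0.88
```

```bash
python3 -m creep '[-4,-1,8,0,0,0.4,-1,0,10,0,0,0,0,0,10,0,0,0,0,0,0,0,0,0,0,0,0,0,0,0]';python3 - <<'E'
from h import *
go([.4766,.0392,.09],.1505)
d=snapshot("wrist");save(d,"w36.png");d=snapshot("scene");save(d,"s36.png",(200,160,360,290),4.5)
E
```

```text
clock: 42.58
tool_pos: [0.4783, 0.0371, 0.0958]
eef_rot: [0.654, 0.757, 0.002, 0.001]
contact_force: [0.6, -0.0, -0.9]
opening: 0.18
tcp [0.4783 0.0371 0.0958] y-ang 8.34 open 15.9 F [ 0.6 -0.  -0.9] t 42.58
shift mm [ 2.3 -1.4  5.8]
 rot deg [ 0.3 -0.1 -0.3] q7 -0.95
 rot deg [-1.000e-01 -4.000e-01  1.797e+02] q7 -0.95
```

View pics/w36.png

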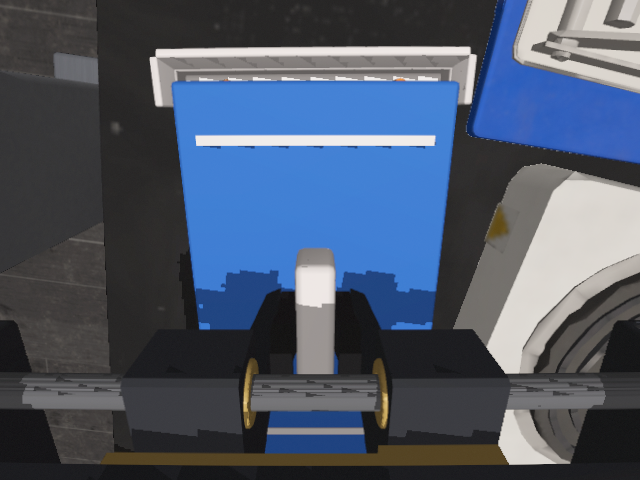

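View pics/s36.png

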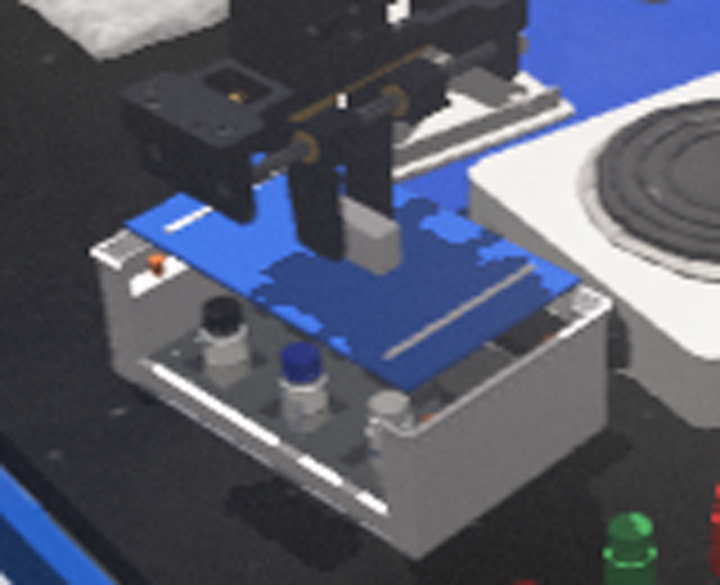

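Run:
```python
from h import *
d=snapshot("wrist");c=np.array([.4766,.038]);a=.1505;Rm=np.array([[np.cos(a),-np.sin(a)],[np.sin(a),np.cos(a)]])
for x,y,z in((-66,107,.075),(66,107,.075),(-66,107,.066),(66,107,.066),(-66,88,.075),(66,88,.075),(-61,102,.066),(61,102,.066)):
  print((x,y,z),proj(d,[np.r_[Rm@(np.array([x,y])/1e3)+c,z]]).round(1))
# predicted cover corners if at seat pose laterally, at current height
s=get_state();z=s["tool_pos"][2]-.0049
for x in(-56.5,56.5): print(proj(d,[np.r_[Rm@(np.array([x,97.5])/1e3)+c,z]]).round(1))
```

```text
(-66, 107, 0.075) [[154.3  55.4]]
(66, 107, 0.075) [[469.4  54. ]]
(-66, 107, 0.066) [[162.8  58.7]]
(66, 107, 0.066) [[461.2  57.3]]
(-66, 88, 0.075) [[160.3 103.5]]
(66, 88, 0.075) [[464.1 102. ]]
(-61, 102, 0.066) [[175.4  70.8]]
(61, 102, 0.066) [[448.7  69.5]]
[[164.5  75.5]]
[[459.3  74.1]]
```

```bash
python3 -m creep '[3,-1.4,3,0.3,0,-0.3,0,0,3,0,0,0,0,0,0,0,0,0,0,0,0,0,0,0]';python3 - <<'E'
from h import *
go([.4766,.0403,.08],.1505)
E
```

```text
clock: 43.07
tool_pos: [0.4774, 0.0409, 0.0909]
eef_rot: [0.652, 0.759, 0.002, -0.0]
contact_force: [-0.2, 0.2, -1.9]
opening: 0.176
tcp [0.4774 0.0409 0.0909] y-ang 8.68 open 15.5 F [-0.2  0.2 -1.9] t 43.07
shift mm [-0.5 -0.9 10.8]
 rot deg [ 0.1 -0.2  0.1] q7 -0.96
 rot deg [   0.2    0.2 -179.9] q7 -0.96
```

```bash
python3 -m creep '[0,-0.8,4,0,0,0,0,0,4,0,0,0,0,0,2,0,0,0,0,0,0,0,0,0,0,0,0,0,0,0]';python3 - <<'E'
from h import *
go([.4766,.0403,.08],.1505)
d=snapshot("wrist");save(d,"w37.png",(130,30,500,130),2.1);d=snapshot("scene");save(d,"s37.png",(200,160,360,290),4.5);d=snapshot("top");save(d,"t37.png",(235,220,345,305),7)
E
```

```text
clock: 43.48
tool_pos: [0.4766, 0.0409, 0.0797]
eef_rot: [0.652, 0.759, 0.002, -0.0]
contact_force: [-0.4, 0.7, -1.4]
opening: 0.177
tcp [0.4766 0.0409 0.0797] y-ang 8.69 open 15.6 F [-0.4  0.7 -1.4] t 43.48
shift mm [-0.6 -0.1 -0.3]
 rot deg [ 0.1 -0.2  0.1] q7 -0.99
 rot deg [   0.2    0.2 -179.9] q7 -0.99
```

View pics/w37.png

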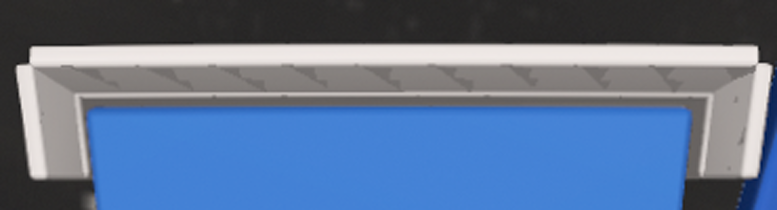

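View pics/s37.png

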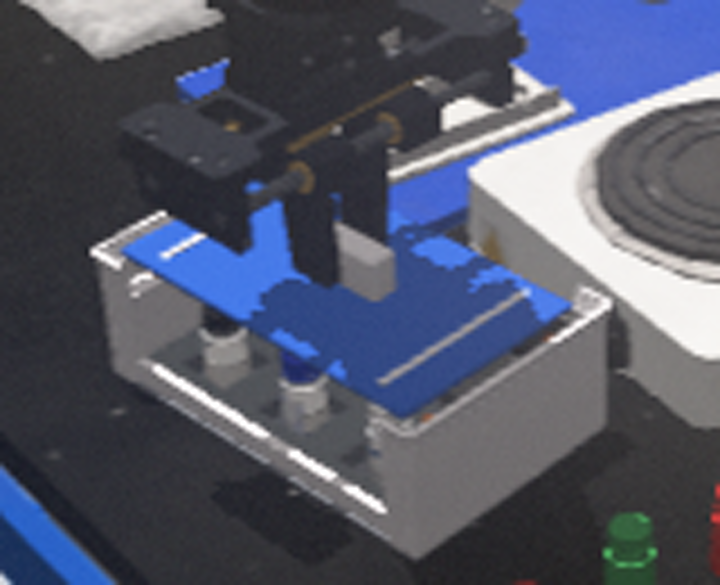

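View pics/t37.png

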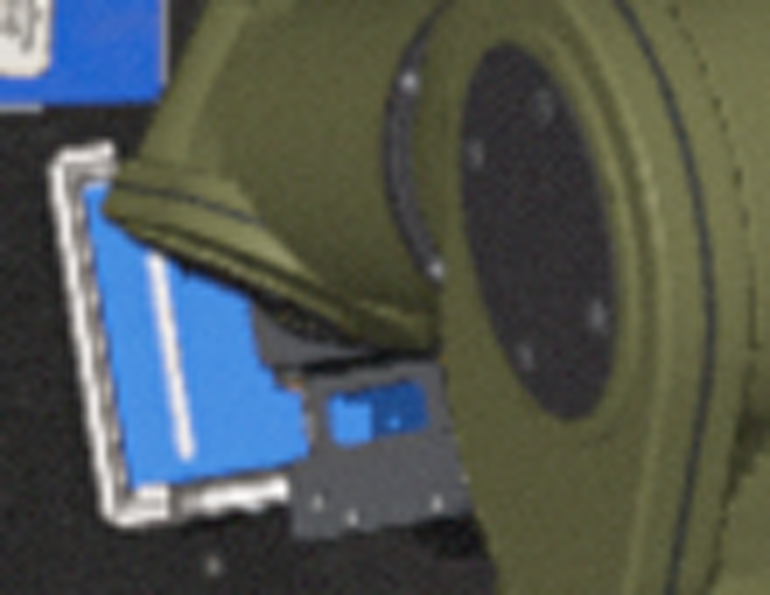

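```bash
python3 -m creep '[0,0.6,2.5,0,0,0,0,0,2.5,0,0,0,0,0,1,0,0,0,0,0,0,0,0,0]';python3 - <<'E'
from h import *
go([.477,.0403,.064],.1505)
E
```

```text
clock: 43.97
tool_pos: [0.4778, 0.0411, 0.0737]
eef_rot: [0.652, 0.758, 0.002, -0.0]
contact_force: [0.7, -0.6, -1.7]
opening: 0.176
tcp [0.4778 0.0411 0.0737] y-ang 8.66 open 15.5 F [ 0.7 -0.6 -1.7] t 43.97
shift mm [-0.7 -0.9  9.7]
 rot deg [ 0.2 -0.2  0. ] q7 -1.0
 rot deg [   0.3    0.3 -180. ] q7 -1.0
```

```bash
python3 -m creep '[0,0,2,0,0,0,0,0,2,0,0,0,0,0,2,0,0,0]';python3 -m creep '[0,0,2,0,0,0,0,0,2,0,0,0,0,0,2,0,0,0]';python3 - <<'E'
from h import *
go([.477,.0403,.064],.1505)
d=snapshot("wrist");save(d,"w38.png",(130,30,500,200),2.1);d=snapshot("scene");save(d,"s38.png",(200,160,360,290),4.5)
E
```

```text
clock: 44.22
tool_pos: [0.4779, 0.0411, 0.0689]
eef_rot: [0.652, 0.759, 0.003, 0.001]
contact_force: [-1.1, -1.4, 12.9]
opening: 0.176
clock: 44.47
tool_pos: [0.4779, 0.0411, 0.0655]
eef_rot: [0.651, 0.759, 0.003, 0.003]
contact_force: [-2.6, -0.0, 11.7]
opening: 0.174
tcp [0.4779 0.0411 0.0655] y-ang 8.71 open 15.3 F [-2.6 -0.  11.7] t 44.47
shift mm [-0.7 -1.   1.5]
 rot deg [0.5 0.  0.1] q7 -1.04
 rot deg [  -0.     0.7 -179.9] q7 -1.04
```

View pics/w38.png

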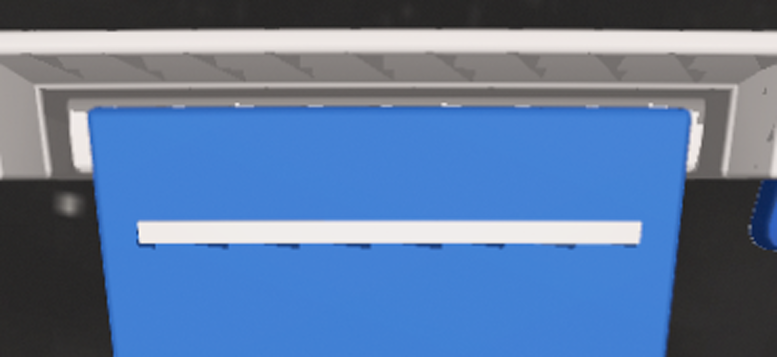

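View pics/s38.png

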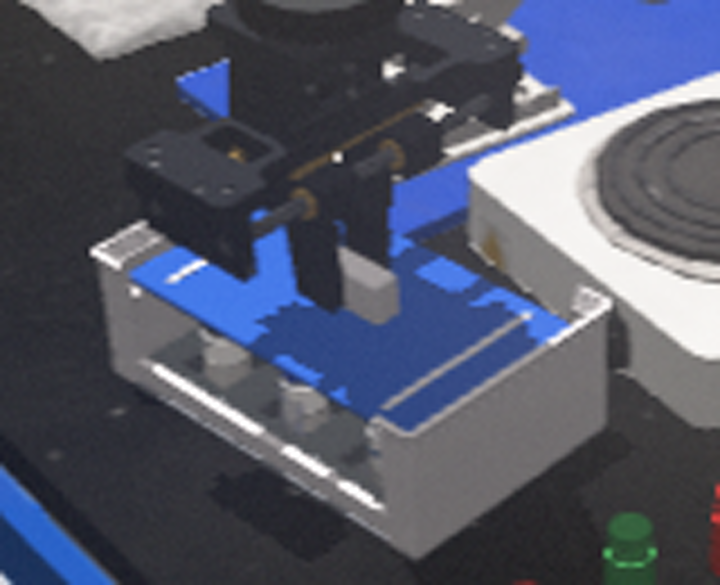

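```bash
python3 -m creep '[0,0,2,0.3,0,0,0,0,2,0,0,0,0,0,2,0,0,0]';python3 -m creep '[0,0,2,0.3,0,0,0,0,2,0,0,0,0,0,2,0,0,0]';python3 - <<'E'
from h import *
go([.477,.0403,.064],.1505)
E
```

```text
clock: 44.82
tool_pos: [0.478, 0.0411, 0.0636]
eef_rot: [0.651, 0.759, 0.001, 0.004]
contact_force: [-4.7, -1.6, 36.3]
opening: 0.176
clock: 45.07
tool_pos: [0.478, 0.041, 0.0637]
eef_rot: [0.651, 0.759, 0.0, 0.005]
contact_force: [-3.9, -1.4, 24.6]
opening: 0.179
tcp [0.478  0.041  0.0637] y-ang 8.76 open 15.8 F [-3.9 -1.4 24.6] t 45.07
shift mm [-0.5 -1.1 -0.3]
 rot deg [0.4 0.4 0.1] q7 -1.05
 rot deg [  -0.7    0.7 -179.9] q7 -1.05
```

```bash
python3 -m creep '[0,0,0,0,0,0,0,0,0,0,0,0,0,0,0,0,0,0]' 34 20;python3 -m creep '[0,0,-8,0,0,0,0,0,-15,0,0,0,0,0,-25,0,0,0,0,0,-30,0,0,0,0,0,-30,0,0,0]';python3 - <<'E'
from h import *
go([.477,.0403,.064],.1505)
d=snapshot("wrist");save(d,"w39.png");d=snapshot("scene");save(d,"s39.png",(200,160,360,290),4.5)
E
```

```text
clock: 45.32
tool_pos: [0.4787, 0.0414, 0.0652]
eef_rot: [0.651, 0.759, 0.001, 0.006]
contact_force: [0.2, 0.3, -0.2]
opening: 0.37
clock: 45.73
tool_pos: [0.4734, 0.0418, 0.1726]
eef_rot: [0.65, 0.76, -0.004, 0.001]
contact_force: [0.6, -0.2, -0.5]
opening: 0.383
tcp [0.4734 0.0418 0.1726] y-ang 8.97 open 33.8 F [ 0.6 -0.2 -0.5] t 45.73
shift mm [ -1.3   3.9 108.6]
 rot deg [-0.3  0.4  0.3] q7 -0.78
 rot deg [  -0.7   -0.4 -179.6] q7 -0.78
```

View pics/w39.png

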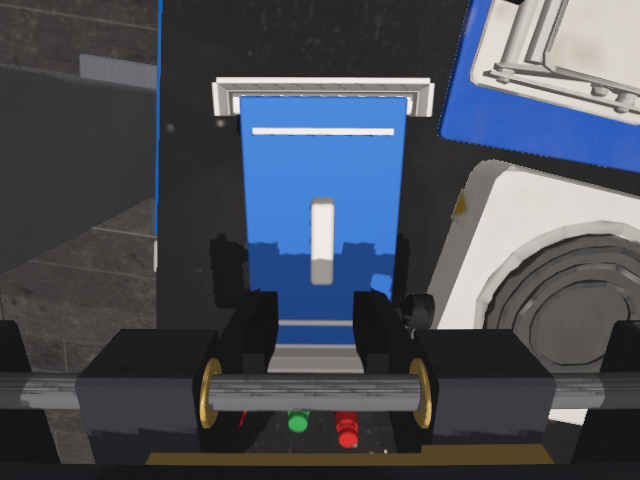

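View pics/s39.png

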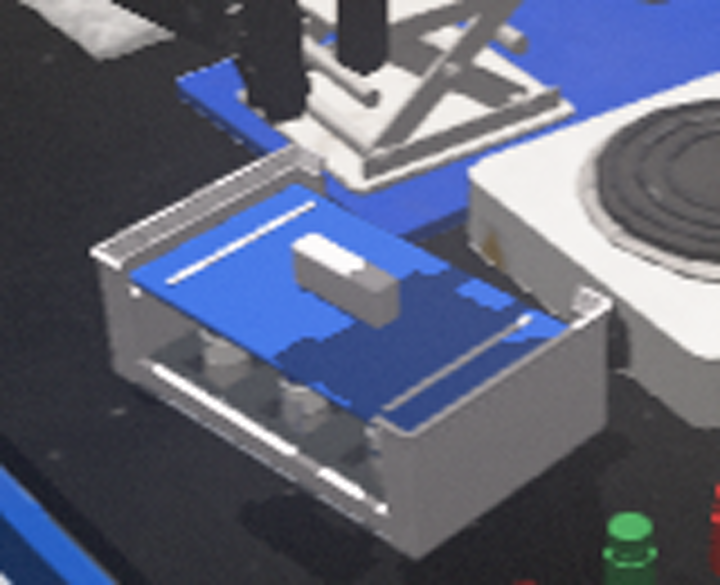

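```bash
python3 -m creep '[22,0,0,-0.3,0.3,0.3,28,0,10,0,0,0,25,0,10,0,0,0,3,0,10,0,0,0,0,0,0,0,0,0]' 0 20;python3 - <<'E'
from h import *
go([.4643,.1191,.06],.1505)
E
```

```text
clock: 46.25
tool_pos: [0.4661, 0.1203, 0.1447]
eef_rot: [0.655, 0.756, 0.004, 0.005]
contact_force: [-0.4, -0.3, -0.0]
opening: 0.031
tcp [0.4661 0.1203 0.1447] y-ang 8.17 open 2.7 F [-0.4 -0.3 -0. ] t 46.25
shift mm [-0.8 -3.  84.7]
 rot deg [ 0.7  0.1 -0.5] q7 -1.01
 rot deg [ 1.000e-01 -1.100e+00  1.795e+02] q7 -1.01
```

```bash
python3 -m creep '[-1,-2.5,18,0.7,0,-0.5,0,0,20,0,0,0,0,0,18,0,0,0,0,0,8,0,0,0,0,0,0,0,0,0]';python3 - <<'E'
from h import *
go([.4643,.1191,.06],.1505)
E
```

```text
clock: 46.67
tool_pos: [0.4641, 0.1176, 0.0784]
eef_rot: [0.652, 0.759, -0.001, 0.0]
contact_force: [0.7, 0.6, 0.4]
opening: 0.006
tcp [0.4641 0.1176 0.0784] y-ang 8.69 open 0.5 F [0.7 0.6 0.4] t 46.67
shift mm [ 1.5  0.5 18.4]
 rot deg [-0.1  0.1  0.1] q7 -1.14
 rot deg [-2.000e-01 -1.000e-01 -1.799e+02] q7 -1.14
```

```bash
python3 -m creep '[0,0,5,0,0,0,0,0,5,0,0,0,0,0,3,0,0,0,0,0,2,0,0,0]';python3 -m creep '[0,0,2,0,0,0,0,0,2,0,0,0]';python3 -m creep '[0,0,2,0,0,0,0,0,2,0,0,0]'
```

```text
clock: 47.0
tool_pos: [0.4653, 0.1166, 0.064]
eef_rot: [0.652, 0.758, -0.0, 0.001]
contact_force: [-0.2, 1.3, -0.2]
opening: 0.003
clock: 47.17
tool_pos: [0.4658, 0.1166, 0.0603]
eef_rot: [0.653, 0.758, 0.0, 0.002]
contact_force: [0.4, 0.3, -0.5]
opening: 0.004
clock: 47.33
tool_pos: [0.4659, 0.1167, 0.0593]
eef_rot: [0.652, 0.758, 0.001, 0.003]
contact_force: [-5.8, -2.4, 38.0]
opening: 0.003
```

```bash
python3 -m creep '[0,0,-20,0,0,0,0,0,-25,0,0,0,0,0,-15,0,0,0,-15,0,0,0,0,0,-30,0,0,0,0,0]';python3 -m creep '[-32,0,0,0,0,0,-32,0,0,0,0,0,-30,0,0,0,0,0,-15,0,0,0,0,0,0,0,0,0,0,0]';python3 - <<'E'
from h import *
go([.4889,-.0431,.06],.1505)
E
```

```text
clock: 47.75
tool_pos: [0.4727, 0.08, 0.1247]
eef_rot: [0.647, 0.762, 0.005, 0.003]
contact_force: [-0.4, -1.2, 0.2]
opening: 0.003
clock: 48.17
tool_pos: [0.4921, -0.0375, 0.1256]
eef_rot: [0.649, 0.761, 0.005, 0.006]
contact_force: [-0.2, -0.6, 0.4]
opening: 0.005
tcp [ 0.4921 -0.0375  0.1256] y-ang 9.07 open 0.4 F [-0.2 -0.6  0.4] t 48.17
shift mm [-4.8 -5.  65.5]
 rot deg [0.8 0.1 0.5] q7 -0.71
 rot deg [  -0.2    1.3 -179.5] q7 -0.71
```

```bash
python3 -m creep '[-4,-4.5,15,0.8,0,0.5,0,0,16,0,0,0,0,0,10,0,0,0,0,0,3,0,0,0,0,0,0,0,0,0]';python3 - <<'E'
from h import *
go([.4889,-.0431,.06],.1505)
E
```

```text
clock: 48.58
tool_pos: [0.4894, -0.0391, 0.0811]
eef_rot: [0.653, 0.758, 0.002, 0.001]
contact_force: [-0.7, 0.2, 0.1]
opening: 0.003
tcp [ 0.4894 -0.0391  0.0811] y-ang 8.51 open 0.2 F [-0.7  0.2  0.1] t 48.58
shift mm [-3.9 -1.2 21.1]
 rot deg [ 0.3 -0.  -0.1] q7 -0.8
 rot deg [ -0.   -0.4 179.9] q7 -0.8
```

```bash
python3 -m creep '[-2,-1,5,0,0,0,0,0,5,0,0,0,0,0,4,0,0,0,0,0,2,0,0,0]';python3 -m creep '[0,0,2,0,0,0,0,0,2,0,0,0]';python3 -m creep '[0,0,2,0,0,0,0,0,1.5,0,0,0]'
```

```text
clock: 48.92
tool_pos: [0.4898, -0.0382, 0.0656]
eef_rot: [0.651, 0.759, 0.004, 0.002]
contact_force: [0.7, 0.2, 0.1]
opening: 0.006
clock: 49.08
tool_pos: [0.49, -0.0379, 0.0613]
eef_rot: [0.651, 0.759, 0.004, 0.002]
contact_force: [0.0, 0.6, 0.0]
opening: 0.003
clock: 49.25
tool_pos: [0.4902, -0.0379, 0.0593]
eef_rot: [0.651, 0.759, 0.004, 0.003]
contact_force: [-7.9, -1.5, 39.8]
opening: 0.007
```

```bash
python3 -m creep '[0,0,-20,0,0,0,0,0,-35,0,0,0,0,0,-38,0,0,0,0,0,-38,0,0,0,0,0,-38,0,0,0]';python3 -m creep '[38,0,0,0,0,0,38,0,0,0,0,0,38,0,0,0,0,0,38,0,0,0,0,0,38,0,0,0,0,0]';python3 -m creep '[38,-10,0,0,0,0,38,-10,0,0,0,0,38,-10,0,0,0,0,38,-10,0,0,0,0,0,0,0,0,0,0]';python3 - <<'E'
from h import *
from scipy.optimize import least_squares
d=snapshot("top");save(d,"tf.png",(140,180,480,320),2.3);save(d,"tf2.png",(235,220,345,305),7);ds=snapshot("scene");save(ds,"sf.png",(150,160,470,400),2.4);print(get_state()["tool_pos"])
E
```

```text
clock: 49.67
tool_pos: [0.4838, -0.038, 0.2288]
eef_rot: [0.65, 0.76, -0.001, -0.003]
contact_force: [1.6, -0.9, -0.2]
opening: 0.006
clock: 50.08
tool_pos: [0.4638, 0.1412, 0.2363]
eef_rot: [0.663, 0.748, 0.002, 0.006]
contact_force: [0.6, -0.6, -0.2]
opening: 0.003
clock: 50.5
tool_pos: [0.4008, 0.3032, 0.2362]
eef_rot: [0.66, 0.751, 0.007, 0.004]
contact_force: [0.1, 0.8, 0.5]
opening: 0.003
[0.40399742 0.29545936 0.23513386]
```

View pics/tf.png

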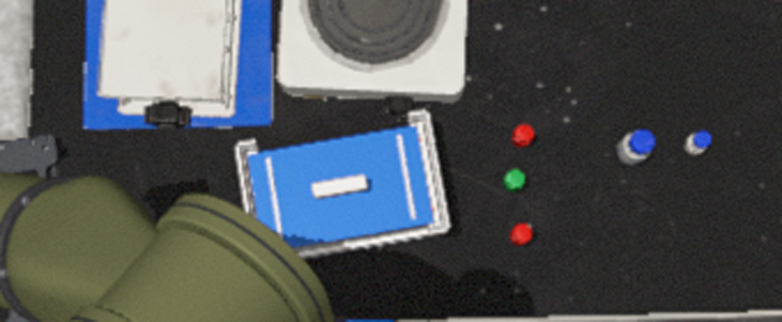

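View pics/sf.png

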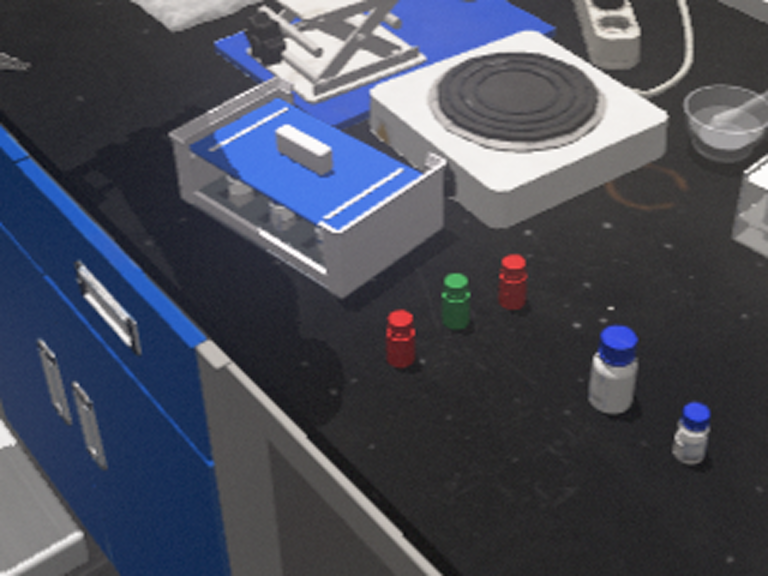

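View pics/tf2.png

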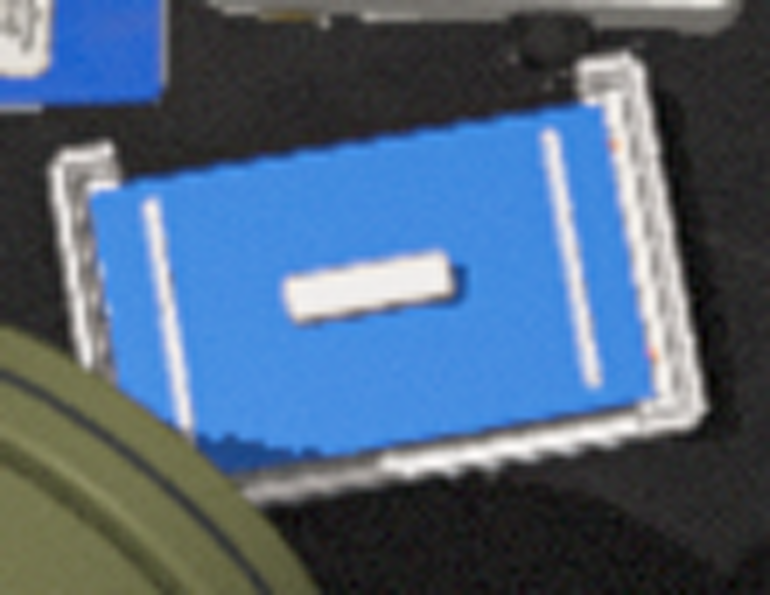

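Run:
```python
from h import *
d=snapshot("top");c=np.array([.4766,.038]);a=.1505;Rm=np.array([[np.cos(a),-np.sin(a)],[np.sin(a),np.cos(a)]])
for px,z in(((369,287),.083),((92,192),.059),((605,102),.059),((655,402),.059)):
  p=atz(d,np.array(px)/7+[235,220],z); print(((p[:2]-c)@Rm*1000).round(1))
```

```text
[-1.5  1.1]
[54.5 97.3]
[ 55.1 -96.1]
[-58.2 -94.7]
```

Run:
```python
from plant import *
print(finish_job())
```

```text
the job is handed in; nothing more can be done
None
```

The kit is made up and handed in at about 51 s of robot time; no verdict was reported.

- **Vials:** The caddy already held a blue-capped vial, so I added the white and the black one. The blue duplicate on the bench and the red and green look-alikes stayed where they were.
- **Stoppers:** There were three. Each now stands in its own large hole, and none was knocked aside during the run.
- **Cover:** I laid it handle up and pressed it down. With closed fingers I pressed each end with just under 40 N and the tips stopped at z = 59.3 mm at both. That matches the expected 59 mm for a cover level and fully home. From the top camera it sits about 1.5 mm off its seat in x and 1.3 mm in y. Thin orange stud edges show at the -y end, which fits that small offset.
- **Bottle:** It is upright and has not visibly moved.

**Checks that disagreed or could not be made:**
- The wrist camera and the top camera disagreed by 2–5 mm along y for the white vial and the cover handle, so I aligned the fits by how parts lay relative to each other in the wrist view.
- The black vial leaned about 5° in the grip, but it stood upright in its hole after release.
- The white vial was last clearly seen upright just before the cover went on. After that only the lower parts of the black and blue vials could be seen under the cover; the stoppers were hidden.

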